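# Fetch the ring basket out of the cleaning tank with the hook rod

## Robot

A 6-joint arm with a two-finger parallel gripper is mounted at the origin on the work surface. World frame = base frame: x ahead of the robot, y to its left, z up, the work surface at z = 0. Lengths are in m, angles in rad, forces in N, time in s.
With the tool pointing down it reaches from about 0.225 to 0.875 m from the base axis. Payload 3.4 kg.
Tool frame: the origin (TCP) lies between the finger pads; the fingertips stand 11 mm ahead of it and the grasp point (between the pads) lies 8 mm behind it; z points along the fingers, y is the line along which they close (so a half turn about z gives the same grasp; the last joint's range is limited). The gripper opens to 85 mm and grips with 20 to 120 N. Pads are 22 mm wide; open, the fingers measure 114 mm over their backs; the gripper's body (76 mm by 85 mm) begins 54 mm behind the grasp point. The pads swing forward as they close: fully open they stand 13 mm farther back than shut.
Start: joints at [1.206, 0.276, 1.505, -0, 1.361, -0.121], TCP at [0.139, 0.558, 0.206] pointing down, gripper open.
Joint ranges: [-2.89, 2.89], [-0.75, 2.08], [0.22, 2.7], [-1.18, 4.32], [0.11, 2.71], [-2.7, 2.7]. Speed limits (rad/s): [2.57, 2.57, 3.14, 3.14, 3.14, 3.14].

## Interface

Orientations are given as a unit quaternion [w, x, y, z].
In Python, from rig import manip, imaging gives the robot as it stands. The module is installed in compiled form; this text tells all that it offers.
- The arm moves only by the tool jog_arm, never from a script. Its argument "deltas" is one flat list of numbers, 7 for each row, row after row: the turn, a rotation vector about the world's x, y, z in degrees, then the shift along the world's x, y, z in mm, then the opening, from 0 (shut) to 1 (fully open). In form: [ax, ay, az, tx, ty, tz, gripper, ax, ay, az, tx, ty, tz, gripper, ...]. A call has 1 to 20 rows; each row is the pose to reach, as a shift and turn from the pose commanded when the call began; what a row does not reach only later rows make up. A row lasts 1/10 s, in which the tool goes at most 50 mm and 8.59 degrees, less where a joint would pass 70% of its speed; a pose out of reach is approached as far as the arm can. A call with a gripper value outside its range is refused whole. The fingers move at their own pace and stop on an object; "grip_force" is the grip in N (left out, the last holds). Time passes only in rows, so rows that repeat a pose let the fingers close. It gives the time, the measured TCP pose, the force, the opening and the grip force at its end, in the units of the state.
- manip.get_state(): the state, without advancing time (a new reading comes with each control period).
- imaging.get_image(name): name is "side" or "top"; returns the picture (384x512x3 uint8, blue, green, red); there is no depth.
- imaging.calibration(name): a dict with "mtx" (3x3 intrinsics, pixels), "cam_to_world" (4x4, takes a point from camera to world coordinates). Camera axes: x right, y down, z forward; pixel columns grow to the right and rows downward; lengths in m; the calibration is good to about 2 mm. A picture is of the moment at which its call begins. calibration takes no time and is no camera call.
- manip.sign_off(): hands the job in; it is judged then, once.
The state is a dict: "clock": time; "qpos": joint angles; "qd": joint speeds; "effort": joint torques, N m; "position": TCP position; "ee_rot": TCP orientation; "contact_force": force on the tool from outside, world axes, zero at the start; "moment": the same for the moment, N m; "width": finger opening in m; "gripper_force": force on a finger pad.
Only numpy, scipy, OpenCV 4.12 (cv2) and the standard library are available. Lean on these libraries where they do the work, as an engineer would, in place of code of your own. Each camera call takes 0.05 s, during which the arm holds its last target. There are 200 camera calls.

## Task

Take the hook rod from its stand and, with the hook only (never the fingers), draw the small steel basket along its rails in the cleaning tank gently up against the stop below the cover's mouth, then lift it out without forcing it. Set the basket down gently, upright and flat, in the blue tray, unhook it and hang the rod back in the fork of its stand. Leave everything else on the bench where it is.

Things in the scene. Friction and masses are not known exactly. Their poses are not given: they have to be found in the camera images.
- rod_grip (a point): Centre of the hook rod's dark wooden handle, 22 x 22 mm square (sides along this frame's x and y) and 48 mm tall, point 26 mm above its lower end. Below it a collar, a straight 5 mm steel shaft down to a J-hook. The rod weighs 90 g and starts hanging in the stand's fork. Once held, the rod's poses are not reported and it may sit a few mm or degrees off in the fingers.
- rod_collar (a point): Centre of the underside of the rod's brass collar (27 mm across, 4 mm thick), on the shaft axis, 30 mm below rod_grip; same axes.
- rod_hook (a point): Inside bottom (saddle) of the rod's J-hook: 9 mm along +x from the shaft axis and 137.5 mm below rod_grip, same axes. The hook points along +x: its lowest surface is 5 mm below this point, its tip rises to 13 mm above it, 10 to 15 mm out from the shaft axis. The centre of a 4 mm bar lying in the hook is 2 to 4 mm above this point.
- stand_seat (a point): Middle of the steel fork of the wooden rod stand, on its upper face, 128 mm above the table. The slot is 16 mm wide with a flared mouth, open towards this frame's -x, closed 17 mm along +x. The collar rests on the fork, shaft in the slot: raise the rod slightly and draw it along -x to take it out. The post (+x side) does not rise above the fork, which is 6 mm thick.
- tank: Narrow drained cleaning tank, clear walls, fixed; 208 x 66 mm outside, 200 x 58 mm inside, 130 mm tall. Origin: centre of the underside; x along its length. Inside, a steel rail runs along each long wall (tops 72 mm above the table). On the rim lies an aluminium keyhole cover: see tank_slot and tank_stop.
- tank_slot (a point): Middle of the tank at the cover's top face, 134 mm up, axes as the tank's. The 4 mm cover has a 14 mm wide slot along the middle line (y = 0) from its mouth to x = +67 mm or beyond, which passes only the rod and its hook. The mouth, 58 mm wide and 40 mm long, lies near the -x end; the basket can pass only there.
- tank_stop (a point): Usual place of the stop plate's face (looking to +x, axes as the tank's). The plate hangs from the mouth's -x edge and stops the basket squarely. Cover and plate are fixed but set up to 18 mm either way along x; the setting is not reported: find it by feel. Only when against the plate, or within about 3 mm of it, can the basket rise through the mouth; otherwise it catches under the cover.
- basket: Small steel basket, about 140 g (varies); origin: centre of its underside. Two side plates 60 mm high, 36 mm along x, 40 mm over their outsides; floor; end walls only 18 mm high, open above. Ears on both sides (52 mm over all, undersides 50 mm up) hang on the tank's rails; it slides with about 1 N. Starts under the slotted part of the cover, axes about parallel to the tank's.
- basket_bar (a point): Middle and peak of the bar joining the basket's side plates, 62 mm above the basket's underside: centre of a 4 mm round bar along the basket's y, falling 6 mm towards each plate. Axes as the basket's. The hook goes in beneath it along x, and lifts it.
- tray: Shallow blue-lined square tray fixed to the table, 130 x 130 mm, rim 14 mm high, walls 5 mm; origin: centre of its underside; inner floor 5 mm above the table.
- loupe: Bystander: steel jeweller's loupe, 36 mm across and 24 mm high, with a flat tab. Origin at the centre of its underside.
- bangle: Bystander: brass bangle lying flat, 72 mm across, 7 mm high. Origin at the centre of its underside.
- punch_block: Bystander: wooden block 110 x 60 x 32 mm holding four short steel punches that rise to 54 mm. Origin at the centre of its underside.
- ring_box: Bystander: dark wooden ring box, 57 mm square, 43 mm high. Origin at the centre of its underside.
- pot: Bystander: open turned wooden pot, 68 mm across, 60 mm high. Origin at the centre of its underside.
- tweezers: Bystander: steel tweezers lying flat, about 170 mm long, 5 mm high. Origin at the centre of its underside.
- jar: Bystander: amber glass jar with a white cap, 56 mm across, 60 mm high. Origin at the centre of its underside.
There are look-alikes about, which are no part of the job. Of the things like the tray, leave any that is turquoise; of the rest the larger one is meant. There is more than one size of the part that bears rod_grip; the job needs the largest.

How it is judged:
By the outcome, as a careful person would: the job done as asked, in the order asked, and still so for the second after the job is handed in, with the robot touching nothing.
It also fails if it takes over 72 s, if anything falls off the work surface, if the arm or the gripper's body presses on something with over 40 N, if the wrist force passes 120 N, or if a joint passes its speed limit or range.

## Working session

There is one attempt and no reset: what is moved stays moved. The work goes in short steps, Python scripts to look and compute and a tool call to move; the robot and the scene stay as the last step left them, time stands still between calls to the robot, and variables do not carry over. Pictures are saved under pics/ and viewed, at most 10 in all, crops included, and the job is handed in when it is done.

Besides the shell and the picture viewer there is one more tool, called after "Emit:" by a JSON object that holds its "method" and its "body", one argument or row to a line. jog_arm: Moves the arm, as the interface text tells. Its arguments: {"type":"object","properties":{"deltas":{"type":"array"},"grip_force":{"type":"number"}},"required":["deltas"]}

```bash
mkdir -p pics; cat > h.py <<'E'
import numpy as np, cv2
from rig import manip, imaging
def snap(n,f=None):
    im=imaging.get_image(n)
    if f: cv2.imwrite(f'pics/{f}.png',im)
    return im
def ray(n,u,v):
    c=imaging.calibration(n);K=np.array(c['mtx']);T=np.array(c['cam_to_world'])
    d=T[:3,:3]@np.linalg.solve(K,[u,v,1.]);return T[:3,3],d
def onz(n,u,v,z):
    o,d=ray(n,u,v);return o+d*(z-o[2])/d[2]
def proj(n,p):
    c=imaging.calibration(n);K=np.array(c['mtx']);T=np.linalg.inv(np.array(c['cam_to_world']))
    q=K@(T[:3,:3]@np.array(p)+T[:3,3]);return q[:2]/q[2]
def tri(u1,u2):
    o,d=ray('top',*u1);p,e=ray('side',*u2)
    A=np.stack([d,-e],1);s=np.linalg.lstsq(A,p-o,rcond=None)[0]
    a,b=o+d*s[0],p+e*s[1];return (a+b)/2,np.linalg.norm(a-b)
E
python3 - <<'E'
from h import *
for n in('top','side'):
    snap(n,n+'0');c=imaging.calibration(n);print(n,np.round(c['mtx'],1).tolist(),np.round(c['cam_to_world'],3).tolist())
s=manip.get_state();print(s)
E
cd pics; for n in top side; do python3 -c "
import cv2;i=cv2.imread('${n}0.png');cv2.imwrite('${n}0b.png',cv2.resize(i,(800,600),interpolation=cv2.INTER_CUBIC))";done
```

```text
top [[435.9, 0.0, 255.8], [0.0, 435.9, 190.8], [0.0, 0.0, 1.0]] [[0.01, -0.988, 0.152, 0.312], [-1.0, -0.009, 0.009, -0.099], [-0.008, -0.152, -0.988, 1.455], [0.0, 0.0, 0.0, 1.0]]
side [[435.9, 0.0, 252.9], [0.0, 435.9, 191.9], [0.0, 0.0, 1.0]] [[-0.97, -0.176, 0.166, 0.302], [-0.241, 0.677, -0.695, 0.716], [0.01, -0.714, -0.7, 0.948], [0.0, 0.0, 0.0, 1.0]]
{'clock': 0.1, 'qpos': array([ 1.20598180e+00,  2.76531346e-01,  1.50603285e+00,  2.87536911e-05,
        1.36072700e+00, -1.20973912e-01]), 'qd': array([ 8.84925815e-04, -1.99385928e-03, -3.92586053e-03,  5.76991552e-04,
        1.11289896e-03,  2.42040397e-05]), 'effort': array([ 6.93318016e-04, -4.17702270e+01, -2.46403313e+01, -2.55737132e-04,
        5.76756138e-03,  1.94893846e-05]), 'position': array([0.13861094, 0.55749234, 0.20541601]), 'ee_rot': array([-2.17905600e-04,  1.21621425e-01,  9.92576197e-01, -8.20957856e-04]), 'contact_force': array([0.22212347, 0.0825522 , 0.58551763]), 'moment': array([ 0.01164604, -0.02983398, -0.00225268]), 'gripper_force': 0.0, 'width': 0.08544411500381877}
```

View pics/top0b.png

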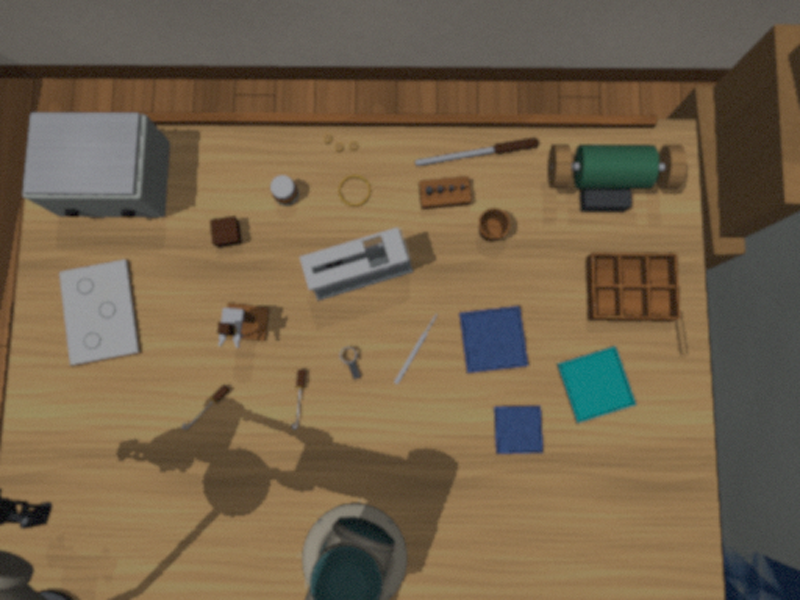

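View pics/side0b.png

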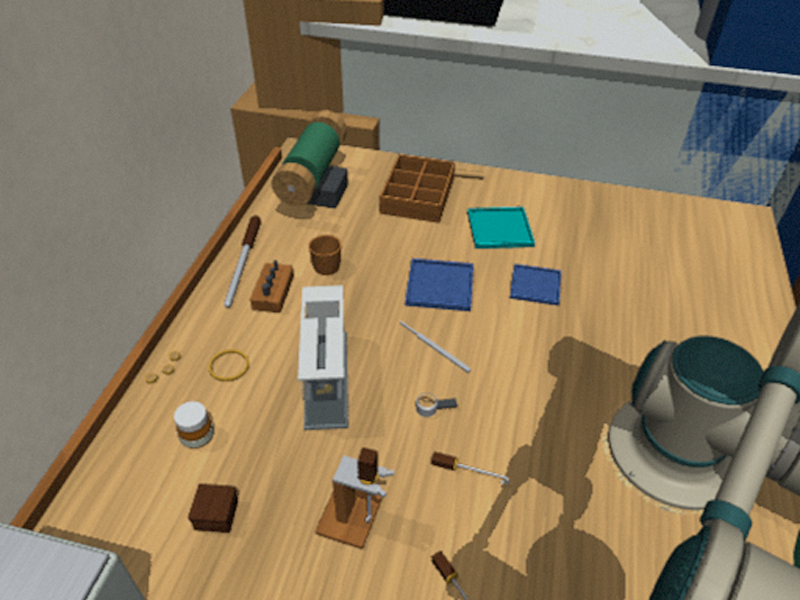

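```bash
python3 - <<'E'
import cv2,numpy as np
t=cv2.imread('pics/top0.png');s=cv2.imread('pics/side0.png')
a=cv2.resize(t[140:250,115:275],(800,550),interpolation=cv2.INTER_CUBIC)
b=cv2.resize(s[170:355,175:325],(486,600),interpolation=cv2.INTER_CUBIC)
cv2.imwrite('pics/ta.png',a);cv2.imwrite('pics/sa.png',b)
E
```

```text
(no output)
```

View pics/ta.png

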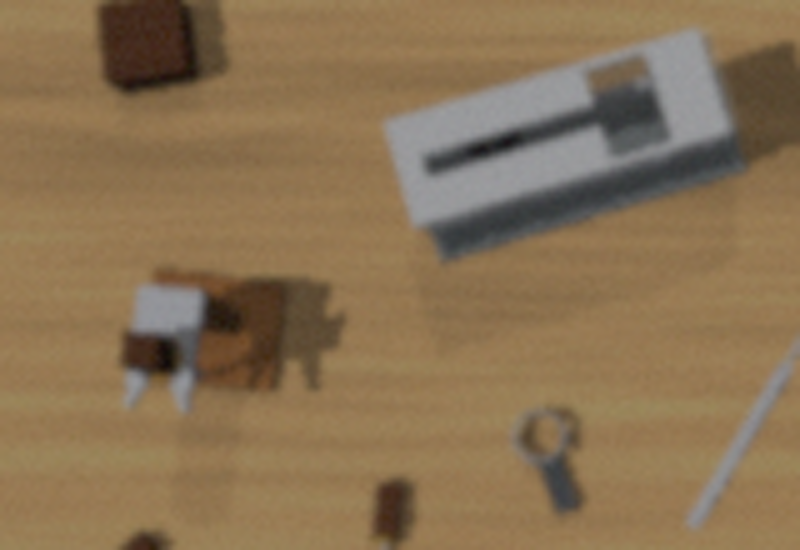

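View pics/sa.png

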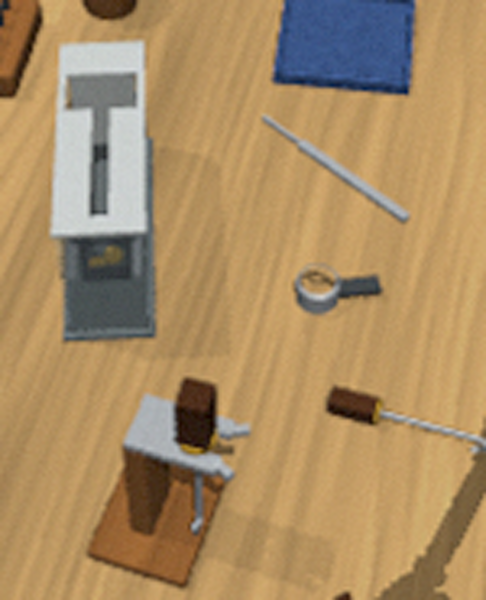

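The rod hangs in the stand: handle at about top crop (150,352), with the fork mouth open towards the bottom of the picture (world -x). The tank cover has its mouth at the right end, and the slot ends at about crop (428,163). In the side view the hook points left, towards the post. The target tray is the larger blue one, at (493,339) in the top picture. Next I'll measure all of these.

```bash
cat >> h.py <<'E'
def T5(cx,cy): return (115+(cx+.5)/5-.5,140+(cy+.5)/5-.5)
def S3(cx,cy): return (175+(cx+.5)/3.24-.5,170+(cy+.5)/3.243-.5)
E
python3 - <<'E'
from h import *
np.set_printoptions(precision=4,suppress=True)
t=cv2.imread('pics/top0.png');s=cv2.imread('pics/side0.png')
hs=cv2.cvtColor(t,cv2.COLOR_BGR2HSV)
m=((hs[...,1]<50)&(hs[...,2]>105)).astype(np.uint8); m[:, :185]=0;m[:140]=0;m[200:]=0;m[:,270:]=0
c=max(cv2.findContours(m,0,2)[0],key=cv2.contourArea)
r=cv2.minAreaRect(c);B=cv2.boxPoints(r)
P=np.array([onz('top',*b,.134) for b in B]);print('cover',P[:,:2].tolist(),P.mean(0),[np.linalg.norm(P[i]-P[i-1]) for i in range(4)])
for k,p in dict(slotend=(428,163),mTL=(588,72),mTR=(645,55),mBR=(667,138),mBL=(612,153),cTL=(385,122),cTR=(700,30),cBR=(738,137),cBL=(412,225)).items(): print(k,onz('top',*T5(*p),.134)[:2])
for k,p in dict(cTL=(61,45),cTR=(144,42),cBR=(147,235),cBL=(53,233),slotend=(98,215),mTL=(67,75),mTR=(137,75),mBR=(136,107),mBL=(66,107)).items(): print('side',k,onz('side',*S3(*p),.134)[:2])
for k,p in dict(fL=(130,405),fR=(184,408),bL=(138,288),bR=(206,290)).items(): print('fork',k,onz('top',*T5(*p),.128)[:2])
for k,p in dict(fT=(247,430),fB=(230,475),bT=(148,397),bB=(125,447)).items(): print('fork side',k,onz('side',*S3(*p),.128)[:2])
print('handle top, top',onz('top',*T5(138,350),.18)[:2],'side',onz('side',*S3(199,386),.18)[:2], tri(T5(138,350),S3(199,386)))
for k,p in dict(hookbot=(194,529),shaft=(200,500),shafttop=(199,470)).items():print(k,S3(*p))
hs2=cv2.cvtColor(t,cv2.COLOR_BGR2HSV);m=((hs2[...,0]>108)&(hs2[...,0]<125)&(hs2[...,1]>90)).astype(np.uint8)
for c in cv2.findContours(m,0,2)[0]:
    if cv2.contourArea(c)>300:
        B=cv2.boxPoints(cv2.minAreaRect(c));P=np.array([onz('top',*b,.012) for b in B]);print('tray',P[:,:2].tolist(),P.mean(0))
# slot profile: basket
a=np.array(T5(428,163));b=np.array(T5(600,117))
L=[];
for f in np.linspace(0,1.25,36):
    q=a+(b-a)*f;v=cv2.remap(t,np.float32([[q[0]]]),np.float32([[q[1]]]),1).mean();L.append((round(f,2),round(float(v)),np.round(onz('top',*q,.084)[:2],3).tolist()))
print(*L,sep='\n')
E
```

```text
cover [[0.5969355860902041, 0.11513982985490684], [0.66026208698558, -0.08440060631196633], [0.5904035443561542, -0.10552694273103327], [0.5279735376391969, 0.09255943648944431]] [0.5939 0.0044 0.134 ] [np.float64(0.07256471794955247), np.float64(0.20934811052722216), np.float64(0.07298313550950587), np.float64(0.2076914041826435)]
slotend [0.5708 0.0854]
mTL [ 0.6292 -0.0125]
mTR [ 0.6404 -0.0478]
mBR [ 0.5878 -0.0621]
mBL [ 0.5781 -0.0282]
cTL [0.5965 0.1128]
cTR [ 0.6566 -0.0818]
cBR [ 0.5888 -0.106 ]
cBL [0.5319 0.0941]
side cTL [ 0.6588 -0.0838]
side cTR [ 0.5926 -0.1048]
side cBR [0.5293 0.093 ]
side cBL [0.5968 0.1084]
side slotend [0.5702 0.0839]
side mTL [ 0.642  -0.0512]
side mTR [ 0.5865 -0.0656]
side mBR [ 0.5763 -0.0304]
side mBL [ 0.6306 -0.0163]
fork fL [0.42  0.264]
fork fR [0.4184 0.2309]
fork bL [0.4921 0.2627]
fork bR [0.4912 0.2207]
fork side fT [0.4189 0.2292]
fork side fB [0.4215 0.2637]
fork side bT [0.4895 0.2213]
fork side bB [0.493  0.2611]
handle top, top [0.4482 0.2467] side [0.4487 0.2369] (array([0.4468, 0.2437, 0.1909]), np.float64(0.000405820725317053)
[... 1267 characters left out ...]
4(0.64), 63, [0.601, 0.022])
(np.float64(0.68), 62, [0.602, 0.018])
(np.float64(0.71), 64, [0.603, 0.014])
(np.float64(0.75), 66, [0.604, 0.01])
(np.float64(0.79), 62, [0.605, 0.006])
(np.float64(0.82), 65, [0.606, 0.002])
(np.float64(0.86), 66, [0.607, -0.002])
(np.float64(0.89), 59, [0.608, -0.006])
(np.float64(0.93), 66, [0.609, -0.01])
(np.float64(0.96), 66, [0.611, -0.014])
(np.float64(1.0), 60, [0.612, -0.017])
(np.float64(1.04), 57, [0.613, -0.021])
(np.float64(1.07), 60, [0.614, -0.025])
(np.float64(1.11), 61, [0.615, -0.029])
(np.float64(1.14), 58, [0.616, -0.033])
(np.float64(1.18), 57, [0.617, -0.037])
(np.float64(1.21), 56, [0.618, -0.041])
(np.float64(1.25), 58, [0.619, -0.045])
```

```bash
python3 - <<'E'
from h import *
np.set_printoptions(precision=4,suppress=True)
for n,(x0,x1,y0,y1) in dict(top=(136,152,200,220),side=(225,245,280,312)).items():
    im=cv2.imread(f'pics/{n}0.png');h=cv2.cvtColor(im,cv2.COLOR_BGR2HSV)[y0:y1,x0:x1]
    print(n);print(h[...,2]);
    
p=np.array([.4485,.244,.158])
for n in('top','side'):
    for dz in(.022,-.026,-.1375,-.1425):print(n,dz,proj(n,p+[0,0,dz]))
E
```

```text
top
[[151 152 151 150 153 153 150 147 152 152 154 153 153 151 154 155]
 [154 153 153 154 150 151 151 151 151 153 152 152 154 150 152 153]
 [153 152 151 152 147 149 147 148 153 153 153 153 152 151 153 152]
 [149 149 148 149 151 147 147 152 152 153 156 153 152 154 152 151]
 [142 142 147 145 145 144 143 149 153 152 152 153 149 150 148 144]
 [143 145 147 137 132 135 139 145 141 143 145 145 143 144 130 126]
 [147 148 142 124 104 107 108 112 111 111 107 112 115 115 106  99]
 [152 150 142 115  87  75  78  80  74  78  73  70  74  79  87  90]
 [151 150 142 116  84  71  66  65  69  67  52  36  38  55  73  86]
 [152 153 145 117  84  73  68  67  69  62  49  28  32  39  61  81]
 [152 154 144 110  78  71  68  65  66  61  43  28  19  36  62  75]
 [152 152 134 105  78  68  67  67  67  59  52  31  25  39  63  76]
 [152 152 134 104  79  68  65  68  66  57  44  33  16  38  66  81]
 [155 150 139 122  98  79  76  63  59  55  45  31  30  42  73  92]
 [154 155 151 142 130 125 109  90  72  70  73  65  66  67  92 116]
 [152 151 152 149 146 142 140 119 101 106 113 108 106 111 123 140]
 [147 148 146 147 146 14
[... 2524 characters left out ...]
4 140 132
  171 186]
 [181 182 181 182 168 134 145 145 105  74  40  37  38  41  86 119 120 100
  129 145]
 [180 182 178 181 188 152 142 160 169 165 165 150  97  55  92 112 109 108
  105 105]
 [186 181 182 182 185 170 144 134 141 149 157 145 105 101 127 128 112 105
  104 103]
 [170 173 183 186 186 188 179 162 152 147 149 148 157 154 164 165 161 149
  155 165]
 [122 129 146 149 160 185 184 186 188 179 175 181 183 183 186 186 185 187
  185 189]]
top 0.022 [143.1171 209.5013]
top -0.026 [147.2525 211.2182]
top -0.1375 [155.8086 214.7702]
top -0.1425 [156.1617 214.9168]
side 0.022 [235.2307 291.5962]
side -0.026 [235.6481 304.1527]
side -0.1375 [236.5097 330.0686]
side -0.1425 [236.5452 331.1365]
```

Emit:
{"method": "jog_arm", "body": {
  "deltas": [0,0,-8,31,-31,5,1,0,0,-16,62,-63,9,1,0,0,-24,93,-94,9,1,0,0,-32,124,-125,9,1,0,0,-40,155,-157,9,1,0,0,-48,186,-188,9,1,0,0,-56,217,-219,9,1,0,0,-64,248,-251,9,1,0,0,-72,279,-282,9,1,0,0,-80,308.5,-313,9,1,0,0,-80,308.5,-313,9,1,0,0,-80,308.5,-313,-10,1,0,0,-80,308.5,-313,-30,1]
}}

```text
clock: 1.4
position: [0.4475, 0.2451, 0.176]
ee_rot: [-0.0, 0.731, 0.682, 0.001]
contact_force: [0.2, 0.4, -0.7]
width: 0.0853
gripper_force: 0.0
```

```bash
python3 - <<'E'
from h import *
t=snap('top');s=snap('side');st=manip.get_state();print(st['position'],st['ee_rot'],st['qpos'])
a=cv2.resize(t[160:240,110:210],(440,352),interpolation=2);b=cv2.resize(s[220:345,185:285],(352,440),interpolation=2)
o=np.zeros((440,800,3),np.uint8);o[:352,:440]=a;o[:440,445:797]=b;cv2.imwrite('pics/g1.png',o)
E
```

```text
[0.44464158 0.24445383 0.17356018] [-0.00141444  0.73091432  0.68246106 -0.00302548] [3.65202836e-01 1.99845710e-01 1.69362609e+00 3.61009080e-04
 1.25479163e+00 4.33626547e-01]
```

View pics/g1.png

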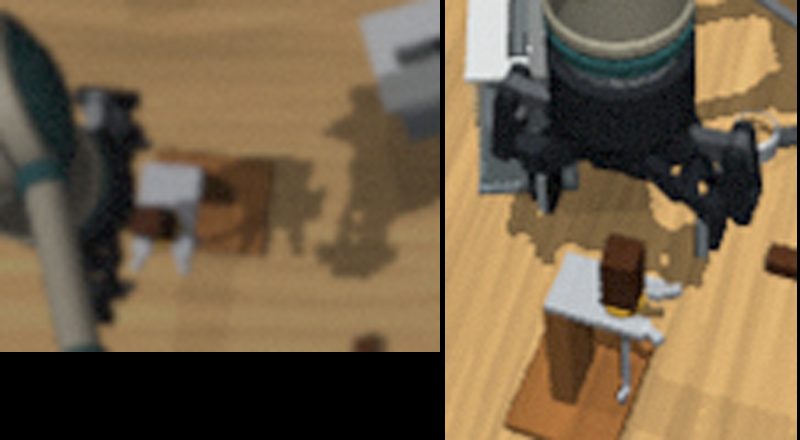

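The open fingers straddle the handle but look slightly high or far in the side view, with tips at crop (545,212) and (703,258). I'll check that against the predicted tip pixels before descending.

```bash
python3 - <<'E'
from h import *
a=np.radians(-4);y=np.array([np.cos(a),np.sin(a),0]);c=np.array([.4475,.245,.176])
for z in(.165,.178,.19):
  for s in(.043,-.043):
    p=c+s*y;p[2]=z;q=proj('side',p);print(z,s,q,'crop',445+(q[0]-185)*3.52,(q[1]-220)*3.52, onz('side',213.4 if s>0 else 258.3,280.2 if s>0 else 293.3,z))
for i in range(3):print(manip.get_state()['position'])
E
```

```text
0.165 0.043 [216.25207506 290.48527725] crop 555.0073042129026 248.10817591784934 [0.5038661  0.21924865 0.165     ]
0.165 -0.043 [255.55147291 301.89849696] crop 693.3411846321185 288.2827092964059 [0.40388604 0.22689034 0.165     ]
0.178 0.043 [215.944026  286.9830654] crop 553.9229715029932 235.78039020884952 [0.50051444 0.22748498 0.178     ]
0.178 -0.043 [255.64285524 298.44111225] crop 693.6628504577004 276.1127151314305 [0.40219362 0.23499985 0.178     ]
0.19 0.043 [215.65408894 283.68676915] crop 552.9023930816263 224.1774274255071 [0.49742059 0.23508775 0.19      ]
0.19 -0.043 [255.72889956 295.18568785] crop 693.9657264369782 264.6536212290788 [0.4006314  0.24248555 0.19      ]
[0.44464158 0.24445383 0.17356018]
[0.44464158 0.24445383 0.17356018]
[0.44464158 0.24445383 0.17356018]
```

Emit:
{"method": "jog_arm", "body": {
  "deltas": [0,0,0,0,0,-12,1,0,0,0,0,0,-24,1,0,0,0,0,0,-24,1,0,0,0,0,0,-24,0.5,0,0,0,0,0,-24,0.4,0,0,0,0,0,-24,0,0,0,0,0,0,-24,0,0,0,0,0,0,-24,0,0,0,0,0,0,-24,0,0,0,0,0,0,-24,0],
  "grip_force": 60
}}

```text
clock: 2.5
position: [0.4479, 0.2452, 0.1529]
ee_rot: [0.0, 0.731, 0.682, 0.001]
contact_force: [0.3, 0.2, 3.6]
width: 0.0184
gripper_force: 58.8
```

```bash
python3 - <<'E'
from h import *
t=snap('top');s=snap('side');st=manip.get_state();print(st['position'],st['ee_rot'],st['contact_force'],st['moment'],st['width'],st['clock'])
b=cv2.resize(s[240:345,195:275],(400,525),interpolation=2);a=cv2.resize(t[170:250,110:190],(400,400),interpolation=2)
o=np.zeros((525,800,3),np.uint8);o[:400,:400]=a;o[:,400:]=b;cv2.imwrite('pics/g2.png',o)
E
```

```text
[0.44785679 0.24519029 0.15284592] [3.44635334e-04 7.31172215e-01 6.82192475e-01 7.07519030e-04] [0.47333049 0.39581368 5.04015721] [-0.03897896  0.00324139 -0.00738152] 0.018822406755270346 2.6
```

View pics/g2.png

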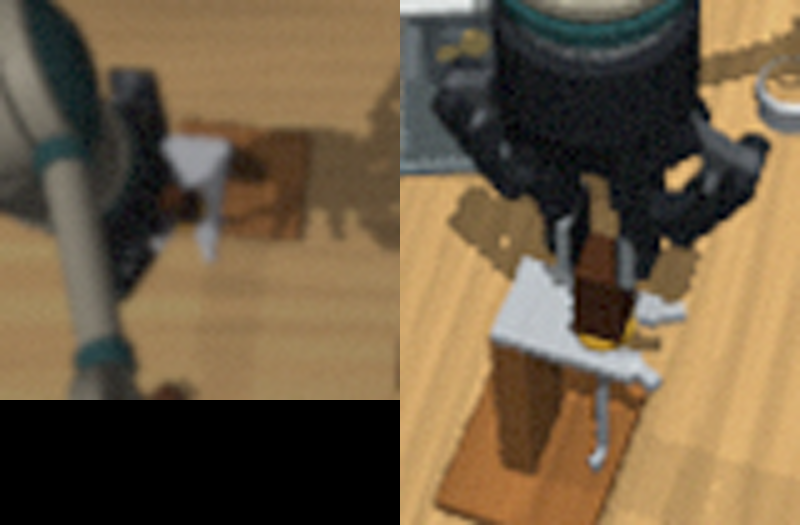

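The fingers closed at 18.4 mm. The pad tips show at side crop (563,285) and (628,288), which looks high on the handle, so I'll compare them with the predicted pixels.

```bash
python3 - <<'E'
from h import *
for dy in (0.011,-.011):
  for z in(.142,.16,.18):
    for x in(.434,.461):
      q=proj('side',[x,.245+dy,z]);print(dy,z,x,'crop',np.round([400+(q[0]-195)*5,(q[1]-240)*5]))
for z in(.18,.132):
  for x in(.436,.458):
   for y in(.234,.256):
      q=proj('side',[x,y,z]);print('handle',z,x,y,np.round([400+(q[0]-195)*5,(q[1]-240)*5]))
E
```

```text
0.011 0.142 0.434 crop [629. 340.]
0.011 0.142 0.461 crop [566. 326.]
0.011 0.16 0.434 crop [628. 317.]
0.011 0.16 0.461 crop [565. 303.]
0.011 0.18 0.434 crop [628. 291.]
0.011 0.18 0.461 crop [563. 276.]
-0.011 0.142 0.434 crop [642. 295.]
-0.011 0.142 0.461 crop [581. 282.]
-0.011 0.16 0.434 crop [642. 272.]
-0.011 0.16 0.461 crop [580. 258.]
-0.011 0.18 0.434 crop [642. 245.]
-0.011 0.18 0.461 crop [578. 231.]
handle 0.18 0.436 0.234 [637. 244.]
handle 0.18 0.436 0.256 [623. 289.]
handle 0.18 0.458 0.234 [585. 233.]
handle 0.18 0.458 0.256 [571. 278.]
handle 0.132 0.436 0.234 [638. 307.]
handle 0.132 0.436 0.256 [624. 352.]
handle 0.132 0.458 0.234 [588. 296.]
handle 0.132 0.458 0.256 [574. 340.]
```

```bash
python3 - <<'E'
from h import *
s=snap('side');o=cv2.imread('pics/side0.png')
d=np.abs(s.astype(int)-o).max(2)[280:312,218:250]
print('cols 218..249');
for i,r in enumerate(d): print(280+i,''.join('#' if x>60 else '+' if x>25 else '.' for x in r),' ',''.join('%4d'%v for v in cv2.cvtColor(s,cv2.COLOR_BGR2HSV)[280+i,224:246,1]))
E
```

```text
cols 218..249
280 ################+###############     26  70  97  27  73   9  26  32  53 118 132 122 116  70  68  90  70  44  36  11  19  52
281 ################################     23  41  32  82 127  94  54  78  59 126 124 125 115  82  62 174  26  38  10  46  53  47
282 ###+############+###############    128  96  67  85  31  20  82  98  51 123 122 120 125 122 120  47  57  78  32  47  49  59
283 ###+#############+#+############     39  46  46  47  19  18  43 255  96 121 125 119 122 125 117 215  47  66  53  85  33  40
284 #########+#######+#+############     48 139  10  16  15  29  97 136 102 129 125 118 119 123 103  43 156  66  35  79  85  68
285 ###################+############     23  55  17  21   3  89  26  92  70 130 118 126 126 113 102  56 102  28  81 140  66  55
286 ####+##########+++##############     34  90  15  12  28 109 191  81  59 138 139 124 121 129 101  29  49  69  58  48  59  22
287 ####+#########+....+############     33  65  22  14  10  49  48  59 137 166 160 146 130 129  54  20  47  33  19  44  61  58
288 ##############......+++######++#     53 118  16  19  22  6
[... 2309 characters left out ...]
 184 185 166 164 174 151 151 182 205 185 171 128 123 119 114
307 ...............++...............     10  10  10  12  11  15  36 197 192 176 171 160 136 234 162 185 184 147 111 132 127 123
308 ............++..................     13  13   9  12  12  10   3 119 195 188 190 187 187 200 209 175 158 131 122 132 122 120
309 ............+...................     12  10  13  13  13  15  14  14  97 185 197 203 188 203 106  44  63 112 141 129 120 129
310 ................................     12   9   9  12   9   8  10  12   3   3  22  46  26  11   5   3   2   3  18  84 128 118
311 ................................      3  16  14  11  11  13   8   9  12  15  12   7  13  14  16  18  17  13   9  66 131 122
```

Emit:
{"method": "jog_arm", "body": {
  "deltas": [0,0,0,0,0,0,0.7,0,0,0,0,0,0,0.7,0,0,0,0,0,0,0.7,0,0,0,0,0,-5,0.7,0,0,0,0,0,-9,0.7,0,0,0,0,0,-9,0.3,0,0,0,0,0,-9,0,0,0,0,0,0,-9,0,0,0,0,0,0,-9,0,0,0,0,0,0,-9,0],
  "grip_force": 50
}}

```text
clock: 3.65
position: [0.4476, 0.2451, 0.1434]
ee_rot: [0.0, 0.731, 0.682, 0.0]
contact_force: [0.1, -0.1, 0.2]
width: 0.0201
gripper_force: 50.4
```

```bash
python3 - <<'E'
from h import *
s=snap('side');o=cv2.imread('pics/side0.png')
cv2.imwrite('pics/s3.png',s)
st=manip.get_state();print(st['position'],st['contact_force'],st['width'])
d=np.abs(s.astype(int)-o).max(2)[280:336,218:250]
for i,r in enumerate(d): print(280+i,''.join('#' if x>60 else '+' if x>25 else '.' for x in r))
E
```

```text
[0.44753675 0.24508626 0.14336823] [ 0.10547456 -0.15109047 -0.21327908] 0.020867221044697466
280 ################++##############
281 #################+##############
282 ################++##############
283 #++#############################
284 ##++############################
285 ################################
286 #########+#####++#+#############
287 ####+#########...++++###########
288 #+############.....++###########
289 #############+......+++#########
290 #############.......+###########
291 #+.++#######+........##+########
292 +....+######........++#+########
293 +.....######.........+#########+
294 .....+#####+.........+##########
295 ......+####+.........+#+########
296 .......+##+..........+#+#####+##
297 ........##++.........+#+######+#
298 ........+#.+.........##+######+#
299 .......+..+#.........+#.+#+..+##
300 ..........+#.........++.##.+..++
301 ..........++...........+........
302 ..........+#....................
303 ..........++....................
304 ................................
305 ................................
306 ................................
307 ...
[... 365 characters left out ...]
7 ................++.+............
318 ................#+.+............
319 ................++++............
320 ................++.+............
321 ................++++............
322 ................+++.............
323 ................++++............
324 ................#+.++...........
325 ................#+.+............
326 ................#+.+............
327 ................++.+............
328 ................+..+............
329 ................#+.+............
330 ................#+##............
331 ..............+##+#+............
332 ...............#.#++............
333 ...............++++.............
334 .................#+.............
335 ................................
```

Emit:
{"method": "jog_arm", "body": {
  "deltas": [0,0,0,0,0,2,0,0,0,0,0,0,5,0,0,0,0,0,0,8,0,0,0,0,0,0,8,0],
  "grip_force": 60
}}

```text
clock: 4.1
position: [0.4476, 0.2452, 0.1518]
ee_rot: [0.0, 0.731, 0.682, 0.0]
contact_force: [0.2, 0.2, -0.6]
width: 0.0201
gripper_force: 62.0
```

```bash
python3 - <<'E'
from h import *
s=snap('side');t=snap('top');cv2.imwrite('pics/s4.png',s);cv2.imwrite('pics/t4.png',t);o=cv2.imread('pics/s3.png')
st=manip.get_state();print(st['position'],st['contact_force'],st['moment'],st['width'])
d=np.abs(s.astype(int)-o).max(2)[284:338,218:250]
for i,r in enumerate(d): print(284+i,''.join('#' if x>60 else '+' if x>25 else '.' for x in r))
def up(im,a,b,c,d,S): return cv2.resize(im[a:b,c:d],None,fx=S,fy=S,interpolation=2)
cv2.imwrite('pics/g4.png',np.hstack([up(s,265,345,205,265,7),up(t,190,238,120,156,35/3)[:560,:380]]))
E
```

```text
[0.44734376 0.24504526 0.15135712] [ 0.16519265 -0.14823908 -0.86197152] [-0.0141375   0.03547249 -0.06696074] 0.01982474786970114
284 ....+#..###....+++.+#+..........
285 ....++..#+.+...++##+............
286 ........++#+.+..++##+...........
287 .........+++.+.....++...........
288 .............+.....+.#+......+#+
289 ............++.......+##+....###
290 ......+.....+........+.#+....+##
291 .....+##...++........+.++....#++
292 ......+#+..+................++..
293 .......+....................#+..
294 .....++....+++++............++..
295 ......++..++.+.+++++.......++...
296 ..........++......+++....+##+...
297 .......+++..............+###....
298 ........+#+..........+++.##+....
299 .........+...........+#..++.....
300 ......................++##......
301 .......................#+.......
302 ..........+++.........##+.......
303 ......................#+........
304 ......................+.........
305 ...........++###+....#.+........
306 ...........+#######+.+++........
307 ............+#+.#####.+.........
308 ............+########+..........
309 .............+#######...........
310 ...
[... 328 characters left out ...]
9 ..............+.................
320 ................................
321 ................................
322 ................................
323 ................................
324 ...............++...............
325 ...............++...............
326 ................................
327 ...............+++..............
328 ...............+##..............
329 ..............+##.+.............
330 ..............##.++.............
331 ...............+##..............
332 ..............+##+..............
333 ..............++++..............
334 ...............+................
335 ................................
336 ................................
337 ................................
```

View pics/g4.png

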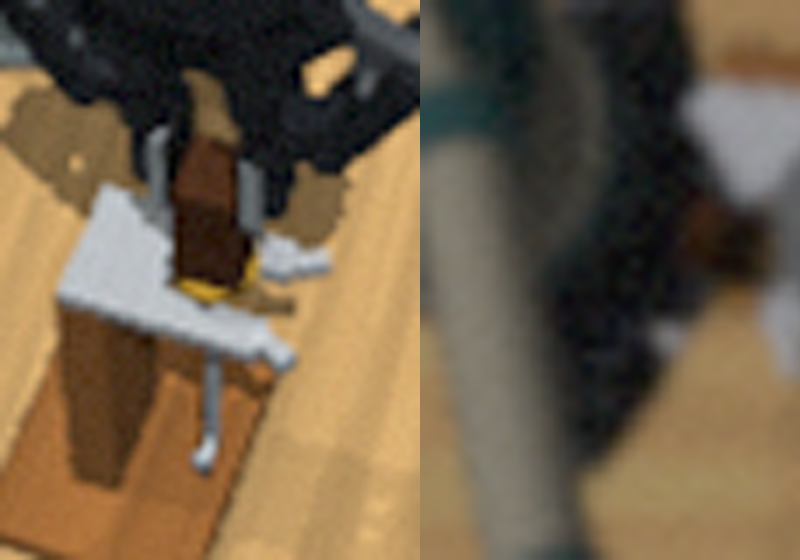

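The rod is held: it came up about 8 mm, with about 0.9 N of weight on the wrist. The pads sit on both sides of the handle at crop (160,180) and (250,190), and the hook is at (205,455). Next I draw it out along the fork.

Emit:
{"method": "jog_arm", "body": {
  "deltas": [0,0,0,-4,0.3,1,0,0,0,0,-10,0.7,1,0,0,0,0,-17,1.2,1,0,0,0,0,-25,1.7,1,0,0,0,0,-33,2.3,1,0,0,0,0,-41,2.8,1,0,0,0,0,-49,3.4,1,0,0,0,0,-57,4,1,0,0,0,0,-62,4.3,1,0,0,0,0,-64,4.5,1,0,0,0,0,-64,4.5,10,0,0,0,4,-64,4.5,30,0,0,0,10,-64,4.5,55,0,0,0,16,-64,4.5,80,0,0,0,22,-64,4.5,105,0,0,0,28,-64,4.5,125,0,0,0,32,-64,4.5,137,0,0,0,34,-64,4.5,140,0,0,0,34,-64,4.5,140,0]
}}

```text
clock: 6.1
position: [0.3842, 0.2497, 0.2926]
ee_rot: [0.001, 0.5, 0.866, 0.001]
contact_force: [0.6, 0.3, -0.3]
width: 0.0201
gripper_force: 62.1
```

```bash
python3 - <<'E'
from h import *
s=snap('side');cv2.imwrite('pics/s5.png',s);o=cv2.imread('pics/side0.png')
st=manip.get_state();print(st['position'],st['ee_rot'],st['contact_force'],st['width'],st['qpos'])
d=np.abs(s.astype(int)-o).max(2)
# stand unmoved?
print('stand diff',(d[285:345,205:232]>40).sum())
p=st['position']
for dz in(.0146,-.1229,-.1279):print(proj('side',p+[0,0,dz]),proj('top',p+[0,0,dz]))
E
```

```text
[0.38380679 0.24958543 0.29192579] [4.70303081e-04 5.00195773e-01 8.65912024e-01 5.77312864e-04] [-0.10721243  0.18705836 -0.66163015] 0.02054193655223128 [ 4.24482748e-01  5.54901769e-02  1.57161984e+00 -9.11141543e-05
  1.51299616e+00 -9.86583620e-02]
stand diff 69
[267.65326348 262.99517677] [127.17041234 228.65082406]
[265.36932871 303.73288045] [141.13026908 231.72137266]
[265.29562276 305.0475465 ] [141.5824844  231.82083995]
```

Emit:
{"method": "jog_arm", "body": {
  "deltas": [0,0,3,6,-8,0,0,0,0,9,22,-28,0,0,0,0,16,44,-57,0,0,0,0,23,68,-88,0,0,0,0,30,93,-121,0,0,0,0,38,118,-154,0,0,0,0,46,143,-187,0,0,0,0,54,167,-219,0,0,0,0,62,189,-248,0,0,0,0,69,207,-271,0,0,0,0,74.5,219,-286,0,0,0,0,77.4,225,-293.5,0,0,0,0,77.4,225,-293.5,0,0,0,0,77.4,225,-293.5,0,0]
}}

```text
clock: 7.55
position: [0.608, -0.0438, 0.2906]
ee_rot: [-0.001, -0.151, 0.989, 0.001]
contact_force: [-0.8, 0.0, -1.4]
width: 0.0201
gripper_force: 62.0
```

```bash
python3 - <<'E'
from h import *
s=snap('side');t=snap('top');cv2.imwrite('pics/s6.png',s);cv2.imwrite('pics/t6.png',t)
st=manip.get_state();print(st['position'],st['ee_rot'],st['contact_force'],st['width'],st['qpos'])
p=st['position']
for dz in(.0146,-.0154,-.1229,-.1279):print(proj('side',p+[0,0,dz]),proj('top',p+[0,0,dz]))
S=cv2.resize(s[110:230,165:265],(500,600),interpolation=2);T=cv2.resize(t[120:240,190:250],(300,600),interpolation=2)
cv2.imwrite('pics/g6.png',np.hstack([S,T]))
E
```

```text
[ 0.60778354 -0.04329805  0.29116926] [-2.58629688e-04 -1.51348210e-01  9.88480432e-01  2.98229132e-04] [-0.75178701  0.61073444 -0.86671195] 0.0202857524868344 [-1.85515568e-01  2.96856335e-01  1.26868969e+00  3.91572445e-04
  1.57673219e+00 -2.06017383e+00]
[201.99242117 145.67447157] [239.54209171 146.9090308 ]
[202.88764109 155.50569526] [240.02318083 149.62144275]
[205.82083259 187.7177375 ] [241.56922969 158.33816737]
[205.94773189 189.11133405] [241.63509168 158.70950156]
```

View pics/g6.png

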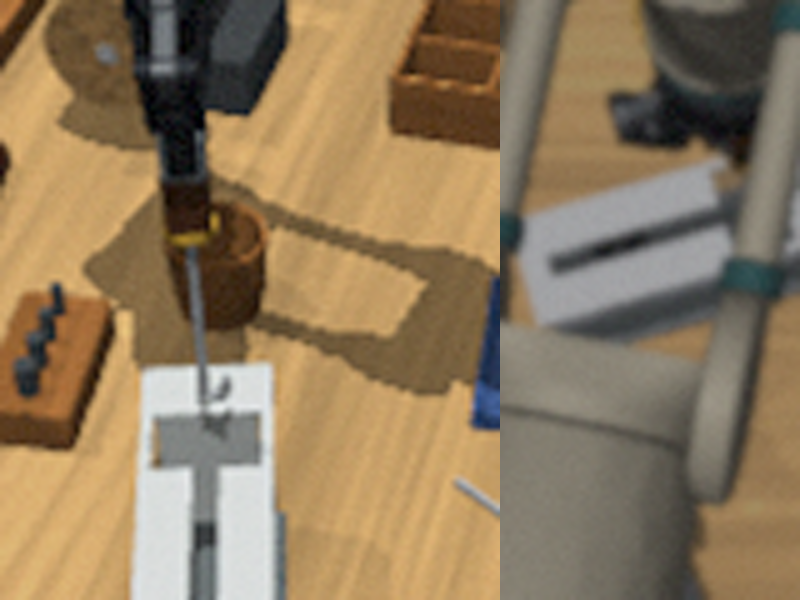

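Side crop: the collar is at (190,240), the shaft runs down to (205,402), and the hook bends to the right with its tip at about (228,378). So the hook points along world -x, 90° from the finger-closing axis rather than along it. A turn of -90° will aim it along tank +x.

Emit:
{"method": "jog_arm", "body": {
  "deltas": [0,0,-4,0,0,0,0,0,0,-12,0,0,0,0,0,0,-20,0,0,0,0,0,0,-28,0,0,0,0,0,0,-36,0,0,0,0,0,0,-44,0,0,0,0,0,0,-52,0,0,0,0,0,0,-60,0,0,0,0,0,0,-68,0,0,0,0,0,0,-76,0,0,0,0,0,0,-83,0,0,0,0,0,0,-88,0,0,0,0,0,0,-90,0,0,0,0,0,0,-90,0,0,0,0,0,0,-90,0,0,0,0],
  "grip_force": 80
}}

```text
clock: 9.15
position: [0.608, -0.0434, 0.2915]
ee_rot: [0.0, 0.591, 0.806, 0.0]
contact_force: [0.2, -0.4, -1.4]
width: 0.0197
gripper_force: 83.6
```

```bash
python3 - <<'E'
from h import *
np.set_printoptions(precision=2,suppress=True)
s=snap('side');t=snap('top');cv2.imwrite('pics/s7.png',s);cv2.imwrite('pics/t7.png',t)
st=manip.get_state();p=st['position'];print(p*1000,st['ee_rot'],st['contact_force'])
o=cv2.imread('pics/side0.png')
d=np.abs(s.astype(int)-o).max(2)
print('cols 194..217')
for v in range(150,200):
    print(v,''.join('%4d'%x for x in d[v,194:218]),'|',''.join('%4d'%x for x in s[v,198:212].mean(1)))
for dz in(-.0154,-.06,-.09,-.1229,-.1279):print(dz,proj('side',p+[0,0,dz]))
u=np.array([-.299,.954,0]);c=np.array([.5938,.0038,.134]);
for x in(-.065,-.045,-.025,.0,.02,.04,.084):print('slot',x,proj('side',c+u*x))
E
```

```text
[608.12 -43.59 291.39] [0.   0.59 0.81 0.  ] [-0.76  0.51  0.23]
cols 194..217
150   49  69  62 107 151 151 156 158 162 136 129 129 126  73  59  57  63  63  43  39  71  75  76  51 |   31  31  29  31  27  35  34  32  30  65  72  76  73  78
151   75  70  64 106 158 153 156 150 137 106  88  71  68  49  35  37  39  32   3   3  21  47  65  73 |   24  30  33  36  25  29  29  32  23  37  44  40  46  61
152   70  69  65  92 155 145 127  99  70  52  44  32  35  16   8  33  30  19   2  15  12  12  28  69 |   33  30  38  38  37  36  32  39  31  61  59  36  41  47
153   68  66  48  75 135 124  83  47  39  31  43  35  32  44  31  27  29  29   6  13  11  16   9  21 |   42  23  31  37  28  37  29  31  37  84  77  43  43  46
154   70  69  44  67 110  78  42  35  33  38  37  42  29  38  27  34  29  28   4  10   6   4  20  11 |   41  35  30  30  38  32  33  30  37  87  77  43  46  49
155   67  71  67  82  85  41  28  41  43  31  40  44  33  12  13  27  26  34   8   9  12   8   8  15 |   39  29  31  30  27  31  23  25  32  62  57  47  46  45
156   68  72  78  76  37  48  79  81  81  81  58  47  26  16 
[... 6580 characters left out ...]
 11  16  14   8  17 |  129 131 132 133 128 134 105 112 130 130 130 130 131 130
198   14  17   9  13  12   6  14  10   8  11  15   5   8  14  12  10  12   9   7  15   9   7  12   1 |  130 132 132 130 130 134 106 110 130 131 130 130 128 127
199   16  13  17  11  10   9  11  10  11  11   4   7  12  10  14   7  15  11  10  12  12   7   8   1 |  130 130 130 131 132 130 122 124 130 130 132 127 131 126
-0.0154 [202.79 155.34]
-0.06 [204.05 169.25]
-0.09 [204.87 178.16]
-0.1229 [205.73 187.56]
-0.1279 [205.85 188.95]
slot -0.065 [206.49 192.89]
slot -0.045 [206.37 198.22]
slot -0.025 [206.24 203.69]
slot 0.0 [206.08 210.72]
slot 0.02 [205.95 216.51]
slot 0.04 [205.81 222.46]
slot 0.084 [205.5 236.1]
```

Emit:
{"method": "jog_arm", "body": {
  "deltas": [0,0,0,-2.5,-0.7,-5,0,0,0,0,-2.5,-0.7,-18,0,0,0,0,-2.5,-0.7,-32,0,0,0,0,-2.5,-0.7,-46,0,0,0,0,-2.5,-0.7,-60,0,0,0,0,-2.5,-0.7,-74,0,0,0,0,-2.5,-0.7,-88,0,0,0,0,-2.5,-0.7,-99,0,0,0,0,-2.5,-0.7,-106,0,0,0,0,-2.5,-0.7,-106,0,0,0,0,-2.5,-0.7,-106,0]
}}

```text
clock: 10.35
position: [0.6061, -0.0448, 0.1854]
ee_rot: [0.0, 0.592, 0.806, 0.0]
contact_force: [-0.3, 0.2, -1.4]
width: 0.0193
gripper_force: 83.6
```

```bash
python3 - <<'E'
from h import *
np.set_printoptions(precision=2,suppress=True)
s=snap('side');cv2.imwrite('pics/s8.png',s)
st=manip.get_state();p=st['position'];print(p*1000,st['contact_force'],st['moment'])
print('cols 196..217')
for v in list(range(176,216)):
    print(v,''.join('%4d'%x for x in s[v,194:220].mean(1)))
for z in(.17,.15,.134,.12,.1,.06):print(z,proj('side',[p[0],p[1],z]))
E
```

```text
[606.31 -44.78 185.82] [ 0.25  0.3  -0.29] [ 0.04  0.01 -0.02]
cols 196..217
176  101 102  98  93  97 111  94  53  29  26  32  32  25  25  34  24  76  98  85  70 117 136 138 141 133 133
177   97 100 100 100  99 103  93  64  31  30  31  38  23  35  29  19  67  91  83  76 114 138 139 140 137 132
178  102 100  97 100 103  96  93  67  21  34  32  30  26  39  29  20  72  90  89  79  91 130 143 141 135 134
179  101 102 101 102 100 100  98  65  23  31  34  29  32  32  26  25  75  99  91  85  74 101 113 111 129 148
180  103  99  97  99 104 104  96  72  30  27  33  28  32  34  31  28  64  92  87  88  89  92  87  84 102 117
181   97 100  98 105 100  97  90  73  36  28  27  30  26  32  29  20  59  80  83  87  86  86  90  79  86  88
182   99 101 106 109 100 101 107  81  33  31  37  34  30  38  33  26  67 103 111 115 117 119 117 118 111 103
183  107 118 125 126 127 127 132  96  36  34  22  37  30  35  34  26  80 122 132 131 135 130 176 162 130 112
184  169 202 167 136 135 136 137 115  50  27  28  38  29  29  33  33  91 129 139 135 132 174 220 212 199 149
185  217 229 218 164 134 133 142 110  49  
[... 2762 characters left out ...]
0 222 222 222 222 223 226 174
211  222 224 221 224 222 222 222 226 208 157 130 128 119 108 155 210 225 221 223 221 221 222 222 222 226 174
212  222 221 221 221 224 222 222 226 208 160 128 131 119 100 158 211 224 224 223 222 221 222 222 222 227 184
213  222 221 222 221 221 222 221 223 208 160 127 134 111  98 155 211 225 222 223 221 222 221 223 224 224 196
214  224 223 222 220 222 223 221 224 210 150  97  99  92 128 172 212 224 223 223 220 223 223 221 224 225 198
215  222 222 220 221 221 223 223 223 209 134  61  62  99 169 188 212 225 223 221 221 223 221 223 222 226 195
0.17 [206.5  186.95]
0.15 [207.   192.48]
0.134 [207.39 196.81]
0.12 [207.72 200.53]
0.1 [208.18 205.74]
0.06 [209.08 215.79]
```

Emit:
{"method": "jog_arm", "body": {
  "deltas": [0,0,0,0,4,0,0,0,0,0,-2,12,0,0,0,0,0,-5,21,0,0,0,0,0,-8,30,0,0,0,0,0,-11,39,0,0,0,0,0,-14,48,0,0,0,0,0,-16.5,57,0,0,0,0,0,-19,64,0,0,0,0,0,-20.5,69,0,0,0,0,0,-20.5,69,0,0]
}}

```text
clock: 11.4
position: [0.5851, 0.025, 0.1853]
ee_rot: [-0.0, 0.591, 0.806, 0.0]
contact_force: [-0.1, -0.2, -1.9]
width: 0.0194
gripper_force: 83.6
```

```bash
python3 - <<'E'
from h import *
np.set_printoptions(precision=2,suppress=True)
s=snap('side');cv2.imwrite('pics/s9.png',s)
st=manip.get_state();p=st['position'];print(p*1000,st['contact_force'],st['moment'])
print('cols 196..217')
o=cv2.imread('pics/side0.png')
for v in list(range(204,240)):
    print(v,''.join('%4d'%x for x in s[v,199:213].mean(1)),'|',''.join('%4d'%x for x in o[v,199:213].mean(1)))
for z in(.17,.15,.134,.12,.1,.06):print(z,proj('side',[p[0],p[1],z]))
E
```

```text
[585.3   24.5  185.28] [ 0.29  0.89 -0.49] [ 0.01  0.02 -0.01]
cols 196..217
204  134 100  47  25  31  31  37  23  26  32  48 114 141 136 |  193 198 202 204 160 112 121 116 114 147 193 211 211 211
205  139 103  26  32  33  33  23  36  35  26  52 113 136 135 |  207 208 210 210 161 111 119 120 115 144 192 206 207 207
206  138 114  49  28  29  33  31  29  30  30  48  98 132 135 |  209 206 206 214 167 110 115 119 114 145 191 211 209 210
207  131  99  47  31  28  26  26  34  26  26  33  67 115 129 |  208 209 207 211 167 116 118 118 112 142 190 210 202 205
208  162  90  34  30  40  50  42  44  65  55  44  80 115 170 |  205 207 209 208 167 113 122 119 113 143 189 209 208 204
209  185 112  76  70  96 102 102  98  93  79  83 165 202 216 |  205 208 208 208 167 114 119 116 113 154 196 208 208 205
210  214 165 119 111 101 101 101  91 101 105 122 155 210 225 |  204 208 207 200 152 117 119 117 115 157 203 208 207 204
211  226 183 135 125 117 108  88  86 109 124 130 127 196 223 |  209 205 208 192 140 119 118 117 116 160 198 208 206 205
212  223 178 132 128 113  95  77  75  96 117 127 124 192 224 | 
[... 2722 characters left out ...]
 74  89 100  96 182 224 220 219 220 |  206 209 206 155  61  65  86  89  79 170 210 208 203 205
236  221 221 222 186 149 176 190 194 185 210 223 221 222 221 |  206 204 209 171 138 164 177 178 172 191 208 207 205 210
237  221 221 222 216 210 219 227 225 226 224 221 222 220 221 |  207 205 206 200 194 208 213 213 209 209 211 206 209 205
238  221 220 221 223 221 222 220 222 222 221 221 220 221 221 |  203 206 206 205 206 208 208 205 209 204 207 208 206 210
239  219 220 220 221 223 219 220 221 221 220 220 221 221 221 |  209 207 205 202 205 207 202 205 206 205 205 204 205 206
0.17 [205.76 207.3 ]
0.15 [206.29 212.83]
0.134 [206.7  217.16]
0.12 [207.05 220.87]
0.1 [207.55 226.07]
0.06 [208.5  236.07]
```

```bash
python3 - <<'E'
from h import *
np.set_printoptions(precision=1,suppress=True)
c=np.array([.5938,.0038,0]);u=np.array([-.299,.954,0]);n=np.array([-.954,-.299,0])
for x in(.063,.027):
  for y in(-.02,.02):
    for z in(.022,.040,.082):print(x,y,z,proj('side',c+u*x+n*y+[0,0,z]))
print('front edge cover',proj('side',c+u*.104+[0,0,.13]))
s=cv2.imread('pics/side0.png')
for v in range(240,276):print(v,''.join('%4d'%x for x in s[v,194:224].mean(1)))
E
```

```text
0.063 -0.02 0.022 [200.8 257.7]
0.063 -0.02 0.04 [200.3 253.4]
0.063 -0.02 0.082 [199.1 243.2]
0.063 0.02 0.022 [216.1 257. ]
0.063 0.02 0.04 [215.7 252.8]
0.063 0.02 0.082 [214.9 242.6]
0.027 -0.02 0.022 [201.2 246.8]
0.027 -0.02 0.04 [200.7 242.6]
0.027 -0.02 0.082 [199.5 232.3]
0.027 0.02 0.022 [216.1 246.2]
0.027 0.02 0.04 [215.8 242. ]
0.027 0.02 0.082 [214.9 231.7]
front edge cover [205.5 243.6]
240  208 204 207 209 209 205 208 205 207 208 208 209 211 207 209 209 212 209 209 210 210 211 210 211 214 194 138  99 114 132
241  212 207 213 209 202 199 196 194 198 200 188 186 184 183 187 187 179 168 176 173 174 176 164 162 166 152 116 100 114 128
242  161 163 163 164 158 145 148 143 143 143 138 131 124 126 124 128 115 108 106 100 102 104 101 105 102  94  93 103 120 130
243  110 101  92  86  79  88  74  72  74  79  82  74  73  72  68  69  68  68  63  56  56  61  73  93  95  76  87 103 125 133
244   92  90  78  64  53  52  51  49  51  59  58  61  61  64  61  57  50  48  54  55  52  64  88 106  99  71  84 104 118 132
245  103  90  93  86  81  61  54  55  51  52  66  70  73  73  70  69  
[... 3104 characters left out ...]
 77  80  77  75  81  79  73  75  79  77  76  79  77  80  75  72 100  90 125
271  131  92  77  76  74  91  88  74  94  89  91  98  86  92 103 101 103 101 102 106  98 100 102  99 100 103  99 105  91 122
272  129 109 105  95  98 105 104  95 105 104 106 112 108 103 112 111 109 109 112 112 111 113 109 115 112 109 101  99  96 126
273  128 118 121 118 107 101  97 102  99 102  96  90  93  96  92  89  86  86  86  89  78  78  78  76  79  76  72  69  94 125
274  116  80  83  84  77  72  71  80  83  85  82  88  92  94  91  90  88  97 102 105  98 102 117 118 115 112 115 118 123 134
275  116 106 119 120 115 120 125 126 120 113 124 124 126 120 119 119 122 124 122 131 130 135 142 141 131 135 140 145 144 139
```

Emit:
{"method": "jog_arm", "body": {
  "deltas": [0,0,0,-0.6,2,0,0,0,0,0,-1.2,4,0,0,0,0,0,-1.9,6,0,0,0,0,0,-2.5,8,0,0,0,0,0,-3.1,10,0,0,0,0,0,-3.7,12,0,0,0,0,0,-4.3,14,0,0,0,0,0,-5,16,0,0,0,0,0,-5.6,18,0,0,0,0,0,-5.8,18.6,0,0,0,0,0,-5.8,18.6,0,0]
}}

```text
clock: 12.55
position: [0.5796, 0.0428, 0.1853]
ee_rot: [0.0, 0.592, 0.806, -0.0]
contact_force: [-0.4, -0.5, -0.9]
width: 0.0196
gripper_force: 83.6
```

```bash
python3 - <<'E'
from h import *
np.set_printoptions(precision=2,suppress=True)
s=snap('side');cv2.imwrite('pics/s10.png',s)
st=manip.get_state();p=st['position'];print(p*1000,st['contact_force'],st['moment'],st['clock'])
for v in range(240,260):print(v,''.join('%4d'%x for x in s[v,194:220].mean(1)))
E
```

```text
[579.59  42.81 185.25] [ 0.67 -0.95 -1.14] [-0.23 -0.11 -0.1 ] 12.6
240  220 219 221 220 220 219 222 222 219 221 223 220 223 222 225 225 225 223 224 226 224 226 227 225 228 213
241  224 223 225 225 219 210 211 210 213 210 202 200 199 195 199 198 191 185 187 185 183 184 182 174 174 160
242  174 177 173 176 170 161 159 155 154 157 149 139 138 138 133 136 125 118 117 112 111 114 108 114 109 106
243  116 104 102  91  96  91  86  80  80  82  87  83  91  86  77  76  72  71  66  67  63  67  76 102 104  85
244  103  99  85  58  54  52  49  53  54  60  64  67  79  72  68  58  56  55  56  60  62  61  77 104 106  77
245  112  94  91  86  80  65  56  62  57  57  69  67  66  63  70  64  61  65  58  61  61  76 100 115 106  77
246  115 100 103 106  92  68  56  61  64  75  82  90  73  68  91  95  76  72  68  63  58  78 112 118 107  80
247  115  96 105 107 102  73  54  60  69  71  80  82  83  81  95 100  89  92  83  67  57  81 109 121 109  95
248  117  98 109 109  98  70  59  62  68  70  67  73  70  83  91  92  91  91  87  70  61  82 113 119 105  86
249  108 102 103 112  95  73  56  61  67  74  76  7
[... 447 characters left out ...]
57  63  60  58  58  63  60  77 114 124 104  83
254  105 105 108 113  96  79  67  56  57  60  60  60  57  58  59  60  59  59  58  60  55  77 104 107 101  87
255  100 102 104 105  91  86  73  60  58  60  65  59  62  60  61  61  58  58  58  55  59  77  93  93  91  87
256  136 110  92  96  86  86  70  58  57  59  55  58  63  63  56  65  67  65  63  68  67  69  82  88  83  82
257  146 104  87  89  87  88  80  75  78  77  79  79  79  79  77  79  79  80  82  79  86  84  83  87  84  82
258  142 110  89  84  86  87  86  86  87  89  80  87  88  89  88  91  83  86  86  84  87  87  85  79  86  82
259  144 104  87  87  83  86  87  87  84  85  84  85  86  84  80  83  84  86  83  84  89  83  89  86  86  86
```

Emit:
{"method": "jog_arm", "body": {
  "deltas": [0,0,0,0.4,-1.4,0,0,0,0,0,0.4,-1.4,3,0,0,0,0,0.4,-1.4,7,0,0,0,0,0.4,-1.4,11,0,0,0,0,0.4,-1.4,14,0,0,0,0,0.4,-1.4,14,0]
}}

```text
clock: 13.2
position: [0.5803, 0.0416, 0.2]
ee_rot: [0.001, 0.592, 0.806, 0.0]
contact_force: [0.2, -0.1, -0.9]
width: 0.0194
gripper_force: 83.5
```

```bash
python3 - <<'E'
from h import *
np.set_printoptions(precision=2,suppress=True)
for i in range(3):
    s=snap('side');st=manip.get_state();print(st['position']*1000,st['contact_force'],st['moment'])
E
```

```text
[580.13  41.56 199.64] [-0.14 -0.11 -1.35] [-0.02 -0.04 -0.03]
[579.94  41.57 199.39] [ 0.01 -0.18 -0.33] [0.01 0.04 0.01]
[579.79  41.56 199.19] [ 0.02  0.26 -1.28] [ 0.01 -0.04  0.01]
```

Emit:
{"method": "jog_arm", "body": {
  "deltas": [0,0,0,0.3,-1,0,0,0,0,0,1,-3,0,0,0,0,0,2,-6.5,0,0,0,0,0,3.3,-10.5,0,0,0,0,0,4.9,-15.5,0,0,0,0,0,6.4,-20.5,0,0,0,0,0,8,-25.5,0,0,0,0,0,9.6,-30.5,0,0,0,0,0,11.1,-35.5,0,0,0,0,0,12.7,-40.5,0,0,0,0,0,14.3,-45.5,0,0,0,0,0,15.8,-50.5,0,0,0,0,0,17.4,-55.5,0,0,0,0,0,19,-60.5,0,0,0,0,0,20.5,-65.5,0,0,0,0,0,21.8,-69.5,0,0,0,0,0,22.7,-72.5,0,0,0,0,0,23.3,-74.5,0,0,0,0,0,23.6,-75.5,0,0,0,0,0,23.6,-75.5,0,0]
}}

```text
clock: 15.35
position: [0.6036, -0.0341, 0.1992]
ee_rot: [0.0, 0.592, 0.806, 0.0]
contact_force: [0.5, 0.5, -2.0]
width: 0.0192
gripper_force: 83.5
```

```bash
python3 - <<'E'
from h import *
np.set_printoptions(precision=2,suppress=True)
s=snap('side','s11');t=snap('top','t11');F=[];M=[]
st=manip.get_state();print(st['position']*1000,st['contact_force'],st['moment'])
S=cv2.resize(s[165:265,170:250],(480,600),interpolation=2);T=cv2.resize(t[130:210,195:255],(320,427),interpolation=2)
T=np.vstack([T,np.zeros((173,320,3),np.uint8)]);cv2.imwrite('pics/g11.png',np.hstack([S,T]))
E
```

```text
[603.55 -33.9  199.27] [-0.86  0.37 -2.13] [ 0.14  0.03 -0.01]
```

View pics/g11.png

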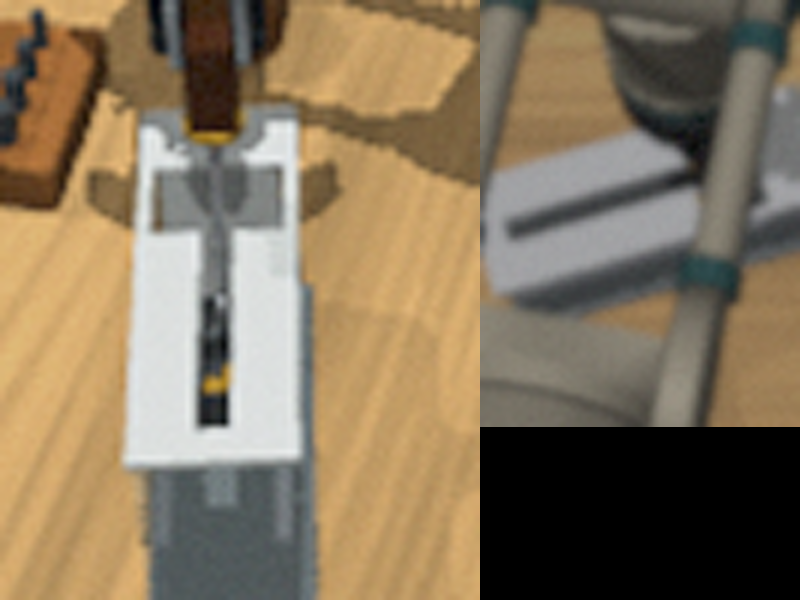

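Side crop: the basket now shows dark through the slot at (215,300-420), with the hook over the bar and gold inside, and it has gone from behind the near end wall. It is being drawn with about 1 N (Mx 0.14). The last stretch I'll take slowly, by feel.

Emit:
{"method": "jog_arm", "body": {
  "deltas": [0,0,0,0.4,-1.3,0,0,0,0,0,0.9,-2.8,0,0,0,0,0,1.3,-4.3,0,0,0,0,0,1.8,-5.8,0,0,0,0,0,2.3,-7.3,0,0,0,0,0,2.7,-8.6,0,0,0,0,0,3,-9.5,0,0,0,0,0,3,-9.5,0,0]
}}

```text
clock: 16.25
position: [0.6066, -0.0436, 0.1992]
ee_rot: [0.0, 0.592, 0.806, 0.0]
contact_force: [0.1, 1.3, -0.8]
width: 0.0193
gripper_force: 83.5
```

```bash
cat > f.py <<'E'
from h import *
np.set_printoptions(precision=3,suppress=True)
R=[]
for i in range(3):
    st=manip.get_state();R.append(np.r_[st['contact_force'],st['moment']]);imaging.get_image('side')
print(st['position']*1000,np.mean(R,0),st['clock'])
E
python3 f.py
```

```text
[606.526 -43.529 199.226] [-0.184  0.754 -0.996  0.18   0.063 -0.011] 16.35
```

Emit:
{"method": "jog_arm", "body": {
  "deltas": [0,0,0,0.3,-0.95,0,0,0,0,0,0.6,-1.9,0,0,0,0,0,0.9,-2.85,0,0,0,0,0,1.2,-3.8,0,0,0,0,0,1.2,-3.8,0,0]
}}

```text
clock: 16.9
position: [0.6078, -0.0474, 0.1992]
ee_rot: [0.0, 0.592, 0.806, -0.0]
contact_force: [0.8, 0.4, -1.2]
width: 0.0194
gripper_force: 83.5
```

```bash
python3 f.py
```

```text
[607.761 -47.362 199.235] [-0.153  0.986 -0.915  0.193  0.144 -0.007] 17.0
```

Emit:
{"method": "jog_arm", "body": {
  "deltas": [0,0,0,0.3,-0.95,0,0,0,0,0,0.6,-1.9,0,0,0,0,0,0.6,-1.9,0,0]
}}

```text
clock: 17.35
position: [0.6086, -0.0492, 0.1992]
ee_rot: [0.0, 0.592, 0.806, 0.0]
contact_force: [-0.2, 0.9, -1.1]
width: 0.0199
gripper_force: 83.5
```

```bash
python3 f.py
```

```text
[608.536 -49.105 199.259] [-0.325  0.889 -1.525  0.387 -0.016  0.022] 17.45
```

Emit:
{"method": "jog_arm", "body": {
  "deltas": [0,0,0,0.15,-0.5,0,0,0,0,0,0.3,-0.95,0,0,0,0,0,0.3,-0.95,0,0]
}}

```text
clock: 17.8
position: [0.6087, -0.05, 0.1992]
ee_rot: [0.0, 0.592, 0.806, 0.0]
contact_force: [0.1, 1.4, -1.8]
width: 0.0195
gripper_force: 83.5
```

```bash
python3 f.py
```

```text
[608.695 -50.033 199.226] [ 0.246  1.075 -1.249  0.466 -0.093 -0.018] 17.9
```

Emit:
{"method": "jog_arm", "body": {
  "deltas": [0,0,0,0.15,-0.5,0,0,0,0,0,0.3,-0.95,0,0,0,0,0,0.3,-0.95,0,0]
}}

```text
clock: 18.25
position: [0.6089, -0.0509, 0.1992]
ee_rot: [-0.0, 0.592, 0.806, 0.0]
contact_force: [0.8, 2.3, -1.7]
width: 0.0193
gripper_force: 83.5
```

```bash
python3 f.py;  python3 - <<'E'
from h import *
s=snap('side');cv2.imwrite('pics/s12.png',s)
for v in range(206,240):print(v,''.join('%4d'%x for x in s[v,200:212].mean(1)))
E
```

```text
[608.875 -50.876 199.175] [ 0.251  2.265 -1.596  0.667 -0.057 -0.005] 18.35
206  223 226 227 179 124 107 104  93 144 209 224 223
207  221 224 228 182 127 118 110  92 146 215 225 223
208  222 223 227 181 126 120 119  99 148 209 225 223
209  221 223 227 184 129 113  86  93 159 219 223 221
210  223 224 217 156  98  90 158 145 158 215 225 221
211  222 225 209 132  59  74 141 125 159 217 224 222
212  225 222 213 149 114 106  93  71 164 220 224 223
213  222 224 207 160 132 134 105  71 164 221 225 221
214  221 224 207 149  94 103  92  70 158 219 223 221
215  223 224 209 135  65  69  68  65 150 213 226 223
216  223 224 207 127  59  66  55  43 150 216 225 221
217  224 225 205 121  41  53  38  25 145 210 226 225
218  220 226 205 123  29  44  43  33 141 212 226 222
219  223 226 207 124  32  42  44  39 144 213 225 222
220  222 226 191 108  40  53  47  43 145 211 224 222
221  225 226 187  95  50  72  60  71 164 219 226 222
222  222 224 188 100  53  65  77 102 179 222 223 223
223  224 226 184 100  64  95  90 105 176 218 225 224
224  222 226 190 111  93 122 122 100 164 218 224 223
225  224 225 190 105  95 119 123  91 155 215 224 225
226  222 225 185  87  58  77  74  56 145 214 224 224
227  223 224 185  80  29  33  42  33 143 212 225 222
228  223 226 184  85  36  44  43  34 141 210 224 221
229  223 227 175  66  33  44  40  31 169 224 223 223
230  223 228 168  69  42  55  50  44 186 230 223 223
231  223 229 172  81  59  61  60  51 188 230 223 222
232  221 226 173  78  88 102 102  94 185 229 224 224
233  221 228 174  78  91 118 119 113 191 226 222 219
234  223 226 170  81  94 117 116 105 189 226 221 221
235  221 225 168  73  86 109 106  99 185 226 221 221
236  223 224 191 155 180 193 195 195 214 226 223 222
237  222 223 218 214 224 228 227 225 224 222 223 224
238  222 222 222 224 223 222 222 222 223 222 224 221
239  223 223 219 221 221 222 220 224 223 222 221 221
```

Emit:
{"method": "jog_arm", "body": {
  "deltas": [0,0,0,-0.2,0.6,1,0,0,0,0,-0.2,0.6,3,0,0,0,0,-0.2,0.6,5,0,0,0,0,-0.2,0.6,7,0,0,0,0,-0.2,0.6,9,0,0,0,0,-0.2,0.6,12,0,0,0,0,-0.2,0.6,15,0,0,0,0,-0.2,0.6,15,0]
}}

```text
clock: 19.25
position: [0.6089, -0.0506, 0.2148]
ee_rot: [0.0, 0.592, 0.806, 0.0]
contact_force: [-1.1, 1.8, -2.9]
width: 0.0194
gripper_force: 83.3
```

```bash
python3 f.py
```

```text
[608.746 -50.454 214.356] [-0.73   1.726 -2.805  0.436  0.192  0.018] 19.35
```

Emit:
{"method": "jog_arm", "body": {
  "deltas": [0,0,0,-0.3,1,1,0,0,0,0,-0.3,1,4,0,0,0,0,-0.3,1,8,0,0,0,0,-0.3,1,12,0,0,0,0,-0.3,1,16,0,0,0,0,-0.3,1,20,0,0,0,0,-0.3,1,24,0,0,0,0,-0.3,1,27,0,0,0,0,-0.3,1,28,0,0,0,0,-0.3,1,28,0]
}}

```text
clock: 20.4
position: [0.6085, -0.0495, 0.2425]
ee_rot: [0.0, 0.592, 0.806, 0.0]
contact_force: [0.1, 0.6, -2.5]
width: 0.0196
gripper_force: 83.3
```

```bash
python3 f.py
```

```text
[608.463 -49.417 242.129] [ 0.144  1.314 -2.379  0.311  0.06   0.006] 20.5
```

Emit:
{"method": "jog_arm", "body": {
  "deltas": [0,0,0,0,0,2,0,0,0,0,0,0,4,0,0,0,0,0,0,7,0,0,0,0,0,0,10,0,0,0,0,0,0,13,0,0,0,0,0,0,16,0,0,0,0,0,0,18,0,0,0,0,0,0,18,0]
}}

```text
clock: 21.35
position: [0.6086, -0.0496, 0.2608]
ee_rot: [0.0, 0.592, 0.806, 0.0]
contact_force: [-1.1, 0.8, -2.8]
width: 0.0197
gripper_force: 83.4
```

```bash
python3 f.py
```

```text
[608.537 -49.455 260.33 ] [-0.316  0.658 -2.61   0.257  0.057 -0.013] 21.45
```

Emit:
{"method": "jog_arm", "body": {
  "deltas": [0,0,0,0,0,2,0,0,0,0,0,0,5,0,0,0,0,0,0,8,0,0,0,0,0,0,12,0,0,0,0,0,0,16,0,0,0,0,0,0,20,0,0,0,0,0,0,24,0,0,0,0,0,0,27,0,0,0,0,0,0,28,0]
}}

```text
clock: 22.4
position: [0.6086, -0.0496, 0.2888]
ee_rot: [0.0, 0.592, 0.806, 0.0]
contact_force: [0.1, -0.3, -2.7]
width: 0.0192
gripper_force: 83.4
```

```bash
python3 f.py
```

```text
[608.491 -49.492 288.406] [-0.215 -0.315 -2.524  0.006  0.032 -0.002] 22.5
```

Emit:
{"method": "jog_arm", "body": {
  "deltas": [0,0,0,0,0,2,0,0,0,0,0,0,6,0,0,0,0,0,0,11,0,0,0,0,0,0,16,0,0,0,0,0,0,22,0,0,0,0,0,0,28,0,0,0,0,0,0,34,0,0,0,0,0,0,40,0,0,0,0,0,0,46,0,0,0,0,0,0,51,0,0,0,0,0,0,54,0,0,0,0,0,0,55,0,0,0,0,0,0,55,0]
}}

```text
clock: 23.85
position: [0.6084, -0.0495, 0.3432]
ee_rot: [0.0, 0.592, 0.806, 0.0]
contact_force: [0.1, 0.5, -2.0]
width: 0.0195
gripper_force: 83.4
```

```bash
python3 f.py;python3 - <<'E'
from h import *
s=snap('side','s13')
cv2.imwrite('pics/g13.png',cv2.resize(s[80:230,150:270],(480,600),interpolation=2))
p=manip.get_state()['position']
q=proj('side',p-[0,0,.1229]);print(q,(q-[150,80])*4)
E
```

```text
[608.286 -49.452 342.909] [ 0.252  0.251 -2.343 -0.03   0.002  0.007] 23.95
[205.05475748 171.15506813] [220.21902992 364.62027252]
```

View pics/g13.png

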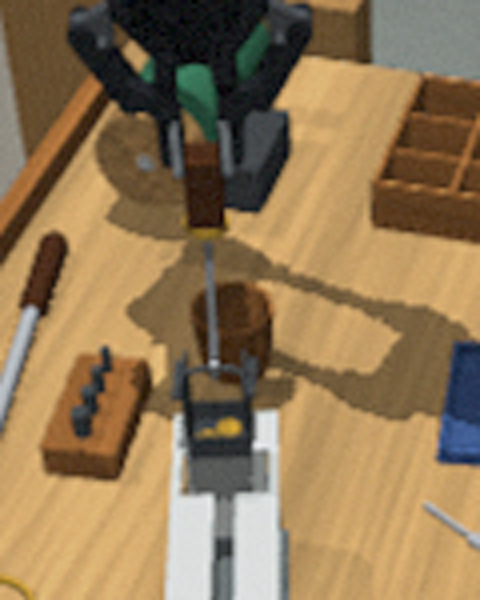

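The basket hangs level on the hook (bar about crop (217,370), underside about (220,452)), clear above the mouth. Next I carry it to the larger blue tray.

Emit:
{"method": "jog_arm", "body": {
  "deltas": [0,0,0,-0.3,-0.4,0,0,0,0,0,-1.8,-2.8,0,0,0,0,0,-5.7,-8.7,0,0,0,0,0,-12.2,-18.7,0,0,0,0,0,-21.6,-33,0,0,0,0,0,-33.6,-51.3,0,0,0,0,0,-47.8,-73,0,0,0,0,0,-63.5,-97,0,0,0,0,0,-80,-122.3,0,0,0,0,0,-96.5,-147.5,0,0,0,0,0,-112.2,-171.5,0,0,0,0,0,-126.4,-193.2,0,0,0,0,0,-138.4,-211.5,0,0,0,0,0,-147.8,-225.8,0,0,0,0,0,-154.3,-235.8,0,0,0,0,0,-158.2,-241.7,0,0,0,0,0,-159.7,-244.1,0,0,0,0,0,-160,-244.5,0,0,0,0,0,-160,-244.5,0,0,0,0,0,-160,-244.5,0,0]
}}

```text
clock: 26.05
position: [0.4488, -0.2934, 0.3432]
ee_rot: [0.0, 0.591, 0.806, 0.0]
contact_force: [-0.8, -0.1, -2.2]
width: 0.0195
gripper_force: 83.4
```

```bash
python3 f.py
```

```text
[ 448.746 -293.482  343.207] [-0.394 -0.031 -2.246  0.001  0.003  0.011] 26.15
```

Emit:
{"method": "jog_arm", "body": {
  "deltas": [0,0,0,0,0,-2,0,0,0,0,0,0,-8,0,0,0,0,0,0,-18,0,0,0,0,0,0,-32,0,0,0,0,0,0,-48,0,0,0,0,0,0,-64,0,0,0,0,0,0,-80,0,0,0,0,0,0,-95,0,0,0,0,0,0,-109,0,0,0,0,0,0,-121,0,0,0,0,0,0,-130,0,0,0,0,0,0,-136,0,0,0,0,0,0,-140,0,0,0,0,0,0,-142,0,0,0,0,0,0,-142,0,0,0,0,0,0,-142,0]
}}

```text
clock: 27.8
position: [0.4487, -0.2942, 0.2017]
ee_rot: [0.001, 0.592, 0.806, -0.0]
contact_force: [1.0, -0.0, -3.0]
width: 0.0199
gripper_force: 83.3
```

```bash
python3 f.py; python3 - <<'E'
from h import *
np.set_printoptions(precision=4,suppress=True)
s=snap('side','s14');t=snap('top','t14')
b=cv2.cvtColor(s,cv2.COLOR_BGR2HSV);m=((b[...,0]>108)&(b[...,0]<125)&(b[...,1]>110)).astype(np.uint8)
for c in cv2.findContours(m,0,2)[0]:
    if cv2.contourArea(c)>150:
        x,y,w,h=cv2.boundingRect(c);print('blue',x,y,w,h,cv2.contourArea(c))
p=manip.get_state()['position']
for z in(.005,.02,.08): print(z,proj('side',[p[0]-.001,p[1]+.0086,z]))
for v in range(150,200,1):print(v,''.join('#' if k else '.' for k in m[v,255:310]))
E
```

```text
[ 448.676 -294.191  201.696] [ 0.648  0.016 -2.819 -0.025  0.023  0.005] 27.9
blue 327 170 32 25 553.0
blue 260 166 43 33 881.0
0.005 [281.6346 182.4007]
0.02 [281.9024 178.9181]
0.08 [283.0159 164.4365]
150 .......................................................
151 .......................................................
152 .......................................................
153 .......................................................
154 .......................................................
155 .......................................................
156 .......................................................
157 .......................................................
158 .......................................................
159 .......................................................
160 .......................................................
161 .......................................................
162 .......................................................
163 .......................................................
164 ....................................................
[... 1403 characters left out ...]
########.#######.###.#..########........
189 .....############################.######.######........
190 .....##################################.######.........
191 ......#############################.###.##..##.........
192 .....############################.###.#####.#..........
193 .....##############.#######################.##.........
194 .....###.##.#.##.###################.#########.........
195 ........###.##.##.######..####################.........
196 ...................#.#########.##.###.#####.##.........
197 ...............................###.###########.........
198 ..........................................##.#.........
199 .......................................................
```

Emit:
{"method": "jog_arm", "body": {
  "deltas": [0,0,0,0,0,-1.5,0,0,0,0,0,0,-3,0,0,0,0,0,0,-4.5,0,0,0,0,0,0,-6,0,0,0,0,0,0,-7.5,0,0,0,0,0,0,-9,0,0,0,0,0,0,-10.5,0,0,0,0,0,0,-12,0,0,0,0,0,0,-12,0]
}}

```text
clock: 28.95
position: [0.4483, -0.2939, 0.1889]
ee_rot: [-0.0, 0.592, 0.806, 0.0]
contact_force: [-0.5, 0.4, -2.4]
width: 0.0196
gripper_force: 83.3
```

```bash
python3 f.py
```

```text
[ 448.425 -293.975  189.204] [-0.314  0.349 -2.852 -0.037 -0.01   0.004] 29.05
```

Emit:
{"method": "jog_arm", "body": {
  "deltas": [0,0,0,0,0,-1,0,0,0,0,0,0,-2,0,0,0,0,0,0,-3,0,0,0,0,0,0,-4,0,0,0,0,0,0,-5,0,0,0,0,0,0,-6,0,0,0,0,0,0,-6,0]
}}

```text
clock: 29.8
position: [0.4485, -0.294, 0.1833]
ee_rot: [0.0, 0.592, 0.806, 0.0]
contact_force: [-0.5, -0.7, -1.1]
width: 0.0196
gripper_force: 83.6
```

```bash
python3 f.py
```

```text
[ 448.494 -294.003  183.297] [-0.243 -0.02  -1.557  0.071  0.029  0.008] 29.9
```

Emit:
{"method": "jog_arm", "body": {
  "deltas": [0,0,0,0,0,-1.5,0,0,0,0,0,0,-3.5,0,0,0,0,0,0,-6,0,0,0,0,0,0,-9,0,0,0,0,0,0,-12,0,0,0,0,0,0,-14,0,0,0,0,0,0,-14,0]
}}

```text
clock: 30.65
position: [0.4482, -0.2938, 0.1688]
ee_rot: [-0.0, 0.592, 0.806, 0.0]
contact_force: [0.6, -0.3, -0.5]
width: 0.0196
gripper_force: 83.6
```

```bash
python3 f.py
```

```text
[ 448.456 -293.983  169.181] [-0.322  0.099 -0.548 -0.005  0.015  0.013] 30.75
```

Only the rod's weight is left on the wrist. I'll withdraw the hook towards the shaft side, slowly, and check.

Emit:
{"method": "jog_arm", "body": {
  "deltas": [0,0,0,0.3,-1,0,0,0,0,0,0.9,-3,0,0,0,0,0,1.7,-5.4,0,0,0,0,0,2.6,-8.4,0,0,0,0,0,3.5,-11.4,0,0,0,0,0,4.5,-14.4,0,0,0,0,0,5.4,-17.4,0,0,0,0,0,6.4,-20.4,0,0,0,0,0,7.3,-23.4,0,0,0,0,0,8.1,-26,0,0,0,0,0,8.4,-27,0,0,0,0,0,8.4,-27,0,0]
}}

```text
clock: 32.0
position: [0.4568, -0.3211, 0.1692]
ee_rot: [-0.0, 0.592, 0.806, 0.0]
contact_force: [1.1, -0.6, -0.9]
width: 0.0194
gripper_force: 83.6
```

```bash
python3 f.py; python3 - <<'E'
from h import *
s=snap('side','s15')
b=cv2.cvtColor(s,cv2.COLOR_BGR2HSV);m=((b[...,0]>108)&(b[...,0]<125)&(b[...,1]>110)).astype(np.uint8)
for v in range(150,200,1):print(v,''.join('#' if k else '.' for k in m[v,255:310]),''.join('%4d'%x for x in s[v,272:292].mean(1)))
E
```

```text
[ 456.747 -320.842  169.177] [ 0.535 -0.422 -1.125 -0.01  -0.015  0.011] 32.1
150 .......................................................   97  90  93  95  99  93  90  92  92  97 101  95  98  96  94  93  98  94  95  92
151 .......................................................   90  93  93  95  94  95  92  97  89  99 106  94  98  95  96  97  94  96  94  99
152 .......................................................   92  86  86  95  91  86  96  98  94 107 102  94  98  96  92  96  97  93  94 100
153 .......................................................  135 134 144 149 119  86  96  99  90 105 102  90  97  94  93  98 100  93 100 100
154 .......................................................  145 141 124 132 108  87  98  98  87 100 106  92  92  94  93  96  95  95  95  99
155 .......................................................  109 106  95  91  91  93  96  96  91 109 110  95  97  96  97  98  94  95  99 103
156 .......................................................   91  92  97  92  91  94  97  91  95 100 105  93  97  95 100  97  96  95 100 100
157 ...............................
[... 5327 characters left out ...]
........#.####.##.###.################.###.#.#.........   49  60  68  61  58  57  56  49  52  61  59  64  71  74  86  86  84  85  91  82
196 ...................#.#.#####.###.######.###..#.........   78  72  65  68  62  46  51  46  58  66  55  47  57  63  56  53  57  57  53  60
197 ...............................#####..####.##..........  147 141 140 138 141 140 120 103 109 103  86  80  71  72  64  56  54  53  58  60
198 ..........................................#..#.........  163 162 163 164 167 166 153 142 147 147 144 144 140 142 142 136 137 113 108 110
199 .......................................................  161 159 159 159 163 160 152 155 156 157 166 167 163 169 165 161 161 151 141 149
```

The hook is out, and the basket stands upright in the middle of the tray. Raising and returning to the stand.

Emit:
{"method": "jog_arm", "body": {
  "deltas": [0,0,0,0,0,4,0,0,0,0,0,0,14,0,0,0,0,0,0,30,0,0,0,0,0,0,50,0,0,0,0,0,0,66,0,0,0,0,0,0,71,0]
}}

```text
clock: 32.8
position: [0.4578, -0.3218, 0.2431]
ee_rot: [0.002, 0.592, 0.806, -0.0]
contact_force: [0.3, 0.1, -1.2]
width: 0.0196
gripper_force: 83.6
```

Emit:
{"method": "jog_arm", "body": {
  "deltas": [0,0,-0.2,-0.8,6,0,0,0,0,-0.7,-2.5,19.8,0,0,0,0,-1.6,-5.6,43.7,0,0,0,0,-2.9,-9.9,77.4,0,0,0,0,-4.5,-15.2,119,0,0,0,0,-6.2,-21,164.7,0,0,0,0,-8,-27,212.4,0,0,0,0,-9.8,-33.1,260,0,0,0,0,-11.5,-39.2,307.6,0,0,0,0,-13.3,-45.3,355.3,0,0,0,0,-15,-51.1,400.9,0,0,0,0,-16.7,-56.6,444.6,0,0,0,0,-18.2,-61.7,484.3,0,0,0,0,-19.4,-66,518,0,0,0,0,-20.4,-69.3,543.8,0,0,0,0,-21,-71.3,559.7,0,0,0,0,-21.3,-72.3,567.6,0,0,0,0,-21.4,-72.7,570.6,0,0,0,0,-21.4,-72.7,570.6,0,0]
}}

```text
clock: 34.7
position: [0.3835, 0.2493, 0.2398]
ee_rot: [0.0, 0.731, 0.682, -0.001]
contact_force: [0.1, 0.1, -1.2]
width: 0.0199
gripper_force: 83.6
```

```bash
python3 f.py; python3 - <<'E'
from h import *
np.set_printoptions(precision=3,suppress=True)
s=snap('side','s16');o=cv2.imread('pics/side0.png')
st=manip.get_state();p=st['position'];print(st['ee_rot'])
pr=[proj('side',p+[0,0,dz]) for dz in(-.0154,-.05,-.09,-.1229,-.1279)];print(np.array(pr))
d=np.abs(s.astype(int)-o).max(2)
for v in range(275,325):print(v,''.join('#' if k>60 else '+' if k>30 else '.' for k in d[v,250:285]))
E
```

```text
[383.948 248.831 240.051] [ 0.13   0.156 -1.159  0.004  0.    -0.017] 34.8
[ 0.     0.732  0.682 -0.   ]
[[266.124 287.981]
 [265.583 297.704]
 [264.993 308.289]
 [264.535 316.512]
 [264.467 317.726]]
275 ###+#########################+.....
276 #####+#######################......
277 #############################......
278 ############################.......
279 ##+######################.+........
280 ########################+..........
281 ###+####################...........
282 ##+###+#################+..........
283 #+########################.........
284 +#+##+##+##############+##.........
285 ##+#+###+#############++##.........
286 ########+#############++#..........
287 #.+####+#############++#+..........
288 #..+#################++#...........
289 #+.+########+########++#...........
290 ###########+++++########...........
291 ######+#######++++####+............
292 +#+##+#########+++##+..............
293 #+#################+...............
294 ##+###+###########+................
295 #####+######.+##+..................
296 ######+#####..##...................
297 #####+######..#
[... 400 characters left out ...]
....................
308 .............##....................
309 .....++......#+....................
310 .....+#......#+....................
311 ......#.....+#+....................
312 ......#.....+#.....................
313 ......#.....+#.....................
314 ......#+....##.....................
315 ......++....#+.....................
316 .......+...+##.....................
317 .......#..+##+.....................
318 .......#..+##......................
319 .......#...##......................
320 ...........#.......................
321 ......+............................
322 .....+#............................
323 .....+#............................
324 ...................................
```

Emit:
{"method": "jog_arm", "body": {
  "deltas": [0,0,0,0,0,-5,0,0,0,0,0,0,-18,0,0,0,0,0,0,-34,0,0,0,0,0,0,-50,0,0,0,0,0,0,-66,0,0,0,0,0,0,-79,0,0,0,0,0,0,-86,0,0,0,0,0,0,-87.5,0,0,0,0,5,-0.3,-87.5,0,0,0,0,12,-0.7,-87.5,0,0,0,0,20,-1.2,-87.5,0,0,0,0,27,-1.7,-87.5,0,0,0,0,29,-1.8,-87.5,0,0,0,0,29,-1.8,-87.5,0]
}}

```text
clock: 36.3
position: [0.4136, 0.2478, 0.1527]
ee_rot: [0.0, 0.731, 0.682, 0.0]
contact_force: [-0.9, -0.2, -0.0]
width: 0.0197
gripper_force: 83.6
```

```bash
python3 f.py; python3 - <<'E'
from h import *
np.set_printoptions(precision=3,suppress=True)
s=snap('side','s17');o=cv2.imread('pics/side0.png')
st=manip.get_state();p=st['position']
print(np.array([proj('side',p+[.0025,0,dz]) for dz in(-.0154,-.0245,-.05,-.09,-.1229)]))
d=np.abs(s.astype(int)-o).max(2)
for v in range(296,345):print(v,''.join('#' if k>60 else '+' if k>30 else '.' for k in d[v,225:270]),''.join('%4d'%x for x in s[v,236:258].mean(1)) if v<318 else '')
E
```

```text
[412.905 247.741 152.62 ] [-0.325 -0.21  -0.796  0.006  0.017  0.021] 36.4
[[250.444 307.839]
 [250.418 310.121]
 [250.348 316.35 ]
 [250.242 325.656]
 [250.159 332.914]]
296 ...#############+######################++#...  161 138 109  93  94  93  95  99  83  37  44  56  51  51  55  54  56  52  42  45  88 101
297 ...+############++#####################+##...  192 186 144 107 106 107 106 100  88  47  36  40  50  53  46  56  52  54  39  49  86 106
298 ...+############++########################...  192 195 156 112 110 118 107  99  88  57  18  31  32  35  38  50  48  54  38  49  89 104
299 ...+############++#####################+##...  192 194 185 173 140 112 112 110 110  84  35  25  28  33  28  30  37  38  32  52  87 107
300 ...+#############+#+##################++##...  197 200 196 198 185 146 114 120 120  90  23  25  34  30  23  31  29  29  32  43  88 101
301 ...+#############+####################+##....  154 174 191 201 200 160 112 116 116  84  22  26  27  31  27  26  31  30  20  47  90 104
302 ...+#############...#####################....  103 126 145 153 174 171 165 178 150  85  19 
[... 2804 characters left out ...]
+###+..........+#+................... 
332 ........+##+...........+#+................... 
333 .........##+...........+#+................... 
334 .........+#+..........+##+................... 
335 .....................+#++.................... 
336 .....................+##+.................... 
337 ...................................++........ 
338 .................................++++........ 
339 ....................................++..+.... 
340 ........................................+++++ 
341 ............................................. 
342 ....................................+........ 
343 ...................................+++....... 
344 ........................................++...
```

Emit:
{"method": "jog_arm", "body": {
  "deltas": [0,0,0,3,-0.2,0,0,0,0,0,7,-0.4,0,0,0,0,0,11,-0.7,0,0,0,0,0,15,-0.9,0,0,0,0,0,19,-1.2,0,0,0,0,0,23,-1.4,0,0,0,0,0,27,-1.7,0,0,0,0,0,31,-1.9,0,0,0,0,0,33.5,-2.1,0,0,0,0,0,34.5,-2.1,0,0,0,0,0,34.5,-2.1,0,0]
}}

```text
clock: 37.6
position: [0.4477, 0.2457, 0.1527]
ee_rot: [0.0, 0.731, 0.682, -0.0]
contact_force: [0.4, 0.4, -0.3]
width: 0.0196
gripper_force: 83.6
```

```bash
python3 f.py; python3 - <<'E'
from h import *
s=snap('side','s18');o=cv2.imread('pics/side0.png')
d=np.abs(s.astype(int)-o).max(2)
for v in range(298,338):print(v,''.join('#' if k>60 else '+' if k>30 else '.' for k in d[v,200:256]))
E
```

```text
[447.411 245.728 152.705] [ 0.2    0.367 -0.504 -0.017 -0.004  0.005] 37.7
298 .......................................++.#++++#+###+...
299 .........................................+#....+###+....
300 ............................++..................++......
301 ............................++...........++.............
302 ........................................#+..............
303 ........................................#+..............
304 ........................................#...............
305 .............................+#####....+................
306 .............................+########.+................
307 ..............................##++#####++...............
308 ..............................+###++###+................
309 ...............................########.................
310 ................................+++#+...................
311 ........................................................
312 ........................................................
313 ........................................................
314 .............................................
[... 714 characters left out ...]
.......+.++..................
327 ..................................##++..................
328 ..................................##++..................
329 ................................+##+#+..................
330 ................................+##+##..................
331 .................................#.##+..................
332 ..................................##++..................
333 ..................................##+...................
334 ..................................+#+...................
335 ........................................................
336 ........................................................
337 ........................................................
```

Emit:
{"method": "jog_arm", "body": {
  "deltas": [0,0,0,0,0,-2,0,0,0,0,0,0,-4,0,0,0,0,0,0,-6,0,0,0,0,0,0,-7.5,0,0,0,0,0,0,-8.5,0,0,0,0,0,0,-9,0,0,0,0,0,0,-9,0]
}}

```text
clock: 38.5
position: [0.4476, 0.2457, 0.1437]
ee_rot: [0.0, 0.731, 0.682, 0.0]
contact_force: [0.2, -0.7, -1.4]
width: 0.0195
gripper_force: 83.6
```

```bash
python3 f.py
```

```text
[447.678 245.761 143.766] [-0.183 -0.587 -1.082  0.007  0.017 -0.007] 38.6
```

Emit:
{"method": "jog_arm", "body": {
  "deltas": [0,0,0,0,0,-0.7,0,0,0,0,0,0,-1.5,0,0,0,0,0,0,-1.5,0]
}}

```text
clock: 38.95
position: [0.4479, 0.2458, 0.1434]
ee_rot: [0.0, 0.731, 0.682, 0.001]
contact_force: [-1.3, -2.2, 6.1]
width: 0.0195
gripper_force: 84.5
```

```bash
python3 f.py
```

```text
[447.872 245.835 143.4  ] [-1.053 -0.847  6.292 -0.108  0.346 -0.018] 39.05
```

Emit:
{"method": "jog_arm", "body": {
  "deltas": [0,0,0,0,0,0.7,0,0,0,0,0,0,0.7,0.27,0,0,0,0,0,0.7,0.3,0,0,0,0,0,0.7,0.4,0,0,0,0,0,0.7,0.7,0,0,0,0,0,0.7,1,0,0,0,0,0,0.7,1,0,0,0,0,0,0.7,1,0,0,0,0,0,0.7,1],
  "grip_force": 30
}}

```text
clock: 40.0
position: [0.4477, 0.2457, 0.1429]
ee_rot: [0.0, 0.731, 0.682, 0.0]
contact_force: [-1.0, 0.4, 0.2]
width: 0.0855
gripper_force: 0.0
```

```bash
python3 f.py; python3 - <<'E'
from h import *
print(manip.get_state()['width'])
s=snap('side','s19');o=cv2.imread('pics/side0.png')
d=np.abs(s.astype(int)-o).max(2)
for v in range(286,338):print(v,''.join('#' if k>60 else '+' if k>30 else '.' for k in d[v,200:256]))
E
```

```text
[447.607 245.722 142.912] [-0.262  0.03  -0.18  -0.011 -0.003 -0.036] 40.1
0.08507528036837908
286 ...###+#+###########+####++####+.++++######+...+########
287 ...#+++####################+##+......+.+####+......+####
288 ..+##+#+###############+#+####+..........++##+....+.####
289 ..######################++####+...........+###+...+.####
290 ..##########+###########++####+...........+####+...+####
291 ........+##########+.+#######+............+######+######
292 .........##+######+.....++###+............+#######+#+###
293 .........+########+.........++............+#####+#++####
294 ..........#######+...........+............+####+#+######
295 ..........#######............+............##########+###
296 ..........+#####+.........................+###.+########
297 ...........+####..........................####..+#######
298 ............###.............+...............++...#######
299 ............+##.................................+#######
300 ..............+..............+..................++.+####
301 .............................+.....................+####
302 .........................
[... 1466 characters left out ...]
.............................
327 ........................................................
328 ........................................................
329 ........................................................
330 ........................................................
331 ..................................+.....................
332 .................................#.++...................
333 .................................#+++...................
334 ..................................++....................
335 ........................................................
336 ........................................................
337 ........................................................
```

The rod hangs in the fork almost exactly as it did at the start. I'll withdraw upwards and do a last check.

Emit:
{"method": "jog_arm", "body": {
  "deltas": [0,0,0,0,0,4,1,0,0,0,0,0,12,1,0,0,0,0,0,26,1,0,0,0,0,0,44,1,0,0,0,0,0,64,1,0,0,0,0,0,84,1,0,0,0,0,0,104,1,0,0,0,-10,10,120,1,0,0,0,-30,30,125,1,0,0,0,-60,60,125,1,0,0,0,-95,95,125,1,0,0,0,-125,125,125,1,0,0,0,-145,145,125,1,0,0,0,-155,155,125,1,0,0,0,-155,155,125,1,0,0,0,-155,155,125,1]
}}

```text
clock: 41.8
position: [0.2934, 0.4002, 0.2681]
ee_rot: [0.001, 0.731, 0.682, 0.0]
contact_force: [0.5, -0.4, -0.4]
width: 0.0855
gripper_force: 0.0
```

```bash
python3 - <<'E'
from h import *
s=snap('side','s20');t=snap('top','t20');print(manip.get_state()['clock'])
for n,i in(('side',s),('top',t)):
    o=cv2.imread(f'pics/{n}0.png');d=(np.abs(cv2.GaussianBlur(i,(3,3),0).astype(int)-cv2.GaussianBlur(o,(3,3),0)).max(2)>45).astype(np.uint8)
    for c in cv2.findContours(d,0,2)[0]:
        if cv2.contourArea(c)>6:print(n,cv2.boundingRect(c),cv2.contourArea(c))
E
```

```text
41.9
side (449, 362, 14, 22) 122.0
side (466, 338, 9, 9) 14.5
side (443, 302, 18, 20) 207.0
side (509, 295, 3, 11) 16.5
side (508, 285, 4, 9) 9.0
side (502, 283, 7, 6) 9.0
side (461, 275, 18, 19) 71.0
side (475, 265, 4, 5) 7.0
side (456, 265, 14, 6) 34.5
side (272, 259, 7, 4) 7.5
side (415, 258, 97, 126) 4368.5
side (404, 248, 7, 16) 49.0
side (204, 243, 6, 7) 13.5
side (447, 240, 17, 12) 56.0
side (424, 240, 5, 19) 55.0
side (427, 213, 14, 7) 41.5
side (488, 198, 24, 72) 913.0
side (271, 167, 32, 30) 646.5
side (238, 52, 274, 332) 31431.0
side (492, 32, 20, 17) 155.5
top (31, 377, 19, 7) 80.5
top (178, 364, 21, 20) 112.0
top (20, 364, 13, 13) 76.5
top (263, 359, 8, 7) 11.5
top (13, 359, 8, 5) 22.5
top (0, 352, 28, 32) 441.0
top (251, 350, 6, 11) 29.5
top (212, 344, 5, 4) 7.5
top (0, 335, 25, 22) 273.5
top (214, 331, 21, 13) 87.5
top (0, 317, 33, 21) 443.5
top (76, 256, 195, 67) 3646.5
top (198, 236, 125, 118) 2796.5
top (0, 231, 109, 153) 4771.5
top (310, 208, 13, 15) 121.0
top (151, 205, 67, 56) 1429.0
```

```bash
python3 -c "
from rig import manip
print(manip.sign_off())"
```

```text
the job is handed in; nothing more can be done
None
```

The job is handed in: the basket was drawn to the stop with the hook, lifted out, and set upright and unhooked in the large blue tray. The rod hangs back in its fork. It took 42 s, and I saw no bystander move.

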